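# Stack the turned lamp rings and close the press

## Task

Thread the three turned wooden rings onto the stand's upright spindle, necks up, the widest at the bottom, then the middle one, then the smallest on top, each down fully. Then tip the hinged press bar over so that its rubber pad lies on the top ring. Leave the glue bottle, the baluster and the mallet where they are.

Things in the scene. Friction and masses are not known exactly. Their poses are not given: they have to be found in the camera images.
- ring_large: the widest turned dark wood ring lying flat, neck up: round flange 110 mm in diameter and 12 mm thick, on it a round neck 46 mm in diameter and 12 mm tall (24 mm in all), a 29 mm bore right through; about 100 g. Origin: centre of the underside, z up the bore through the neck. All three are of the same wood with equal necks and bores; only the flanges differ.
- ring_middle: the middle turned dark wood ring lying flat, neck up: round flange 90 mm in diameter and 12 mm thick, on it a round neck 46 mm in diameter and 12 mm tall (24 mm in all), a 29 mm bore right through; about 75 g. Origin: centre of the underside, z up the bore through the neck. All three are of the same wood with equal necks and bores; only the flanges differ.
- ring_small: the smallest turned dark wood ring lying flat, neck up: round flange 70 mm in diameter and 12 mm thick, on it a round neck 46 mm in diameter and 12 mm tall (24 mm in all), a 29 mm bore right through; about 55 g. Origin: centre of the underside, z up the bore through the neck. All three are of the same wood with equal necks and bores; only the flanges differ.
- stand: wooden stand fixed to the bench: board 130 mm (x) by 190 mm (y, -65 to +125), 20 mm thick. On it a steel spindle 25 mm in diameter, its top 10 mm tapering to 14 mm; three stacked rings reach 2 mm above it. Two cheeks at y = +95 mm (32 mm deep, 72 mm wide over both, tops 125 mm above the bench) carry the press bar. Origin: underside, on the spindle's axis; z up, y from spindle to cheeks.
- spindle_tip (a point): tip of the spindle, on its axis, 90 mm above the bench
- press (a joint): angle of the press bar on its hinge: 0 level, its pad on a full stack; 1.57 upright; more leans away from the spindle. Range -0.25 (no full stack below) to 2.0 rad. It starts about upright or leaning back, held by light friction; under 1 N at its end moves it, and pushed below about 0.9 rad it falls slowly by its own weight (120 g) and stays down.
- press_hinge (a point): mid-point of the press bar's hinge axis, 107 mm above the bench, at y = +95 mm in the stand's frame; the axis runs along the stand's x
- press_end (a point): middle of the far edge of the press bar's outer face (facing away from the spindle when upright, on top when level). The wooden bar, 40 mm wide and 14 mm thick, ends 125 mm from the hinge axis, which lies at mid-thickness. On its other face, 95 mm from the hinge, is a rubber pad 44 mm in diameter and 8 mm thick.
- glue: white glue bottle, 60 mm in diameter, 150 mm tall, standing; leave alone. Origin: centre of the underside
- baluster: turned sample baluster with square ends, 220 mm long along its x, 42 mm square, lying; leave alone. Origin: under its middle
- mallet: wooden mallet lying on the bench, head 70 x 110 x 72 mm, handle reaching 190 mm towards its -x; leave alone. Origin: under the head's middle
Things that resemble listed ones, but are neither listed nor needed, are in the scene too. What is shaped like the ring_large but turquoise is not meant. What is shaped like the ring_small but yellow is not meant.

How it is judged:
By the outcome, as a careful person would: the job done as asked, in the order asked, and still so for the second after the job is handed in, with the robot touching nothing.
It also fails if it takes over 72 s, if anything falls off the work surface, if the arm or the gripper's body presses on something with over 40 N, if the wrist force passes 120 N, or if a joint passes its speed limit or range.

## Robot

A 6-joint arm with a two-finger parallel gripper is mounted at the origin on the work surface. World frame = base frame: x ahead of the robot, y to its left, z up, the work surface at z = 0. Lengths are in m, angles in degrees, forces in N, time in s.
With the tool pointing down it reaches from about 0.375 to 0.9 m from the base axis. Payload 3.1 kg.
Tool frame: the origin (TCP) lies at the very end of the fingers, on their centre line; the grasp point (between the pads) lies 19 mm behind it; z points along the fingers, x is the direction in which the jaws open and shut, and the axes are right-handed (so a half turn about z gives the same grasp; the last joint's range is limited). The gripper opens to 87 mm and grips with 3 to 60 N. Pads are 19 mm wide; open, the fingers measure 117 mm over their backs; the gripper's body (75 mm by 190 mm) begins 51 mm behind the grasp point.
Start: joints at [-82.821, 30.224, 82.088, -0, 67.689, -10.227], TCP at [0.187, -0.596, 0.223] pointing down, gripper open.
Joint ranges: [-176.69, 176.69], [-43.24, 126.21], [12.49, 139.97], [-82, 262], [0, 151.66], [-163.58, 163.58]. Speed limits (degrees/s): [159.86, 159.86, 180, 180, 180, 180].

## Interface

Orientations are given as a 3x3 rotation matrix whose columns are the frame's x, y, z axes.
In Python, from rig import read_state, capture, bot gives the robot as it stands.
- The arm moves only by the shell command python3 -m crank 'ROWS' [OPENING]. ROWS is JSON, a list of rows, each a list of 2 entries, a list of its own where there are three numbers: the shift along the tool's x, y, z in cm, then the turn, a rotation vector about the tool's x, y, z in rad. In form: [[[dx, dy, dz], [wx, wy, wz]], ...]. A call has 1 to 12 rows; each row shifts and turns the commanded pose from where the row before left it, along the tool's axes as they then stand; what a row does not reach is not made up. A row lasts 1/10 s, in which the tool goes at most 50 mm and 8.59 degrees, less where a joint would pass 70% of its speed; a pose out of reach is approached as far as the arm can. A call with a gripper value outside its range is refused whole. OPENING is the closure, from -1 (fully open) to 1 (shut), set as the call begins (- or left out, the last holds). The fingers move at their own pace and stop on an object; the grip force is fixed at half the most. Time passes only in rows, so rows that do not move let the fingers close. It gives the time, the measured TCP pose, the force and the opening at its end, in the units of the state.
- read_state(): the state, without advancing time (a new reading comes with each control period).
- capture(name): name is "scene" or "top" or "wrist"; returns a dict with "pixels" (384x512x3 uint8, red, green, blue), "camera_matrix" (3x3 intrinsics, pixels), "R" (3x3) and "t" (3): a world point X has camera coordinates R X + t. Camera axes: x right, y down, z forward; pixel columns grow to the right and rows downward; lengths in m; the calibration is good to about 2 mm. A picture is of the moment at which its call begins. There is no depth.
- bot.hand_in(): hands the job in, once; it reports no verdict.
The state is a dict: "time_s": time; "joint_positions": joint angles; "qvel": joint speeds; "tau": joint torques, N m; "position": TCP position; "tcp_rot": TCP orientation; "force": force on the tool from outside, world axes, zero at the start; "moment": the same for the moment, N m; "opening": opening from 0.0 (shut) to 1.0 (fully open).
Only numpy, scipy, OpenCV 4.12 (cv2) and the standard library are available. Lean on these libraries where they do the work, as an engineer would, in place of code of your own. Each camera call takes 0.05 s, during which the arm holds its last target.

## Working session

There is one attempt and no reset: what is moved stays moved. The work goes in short steps, Python scripts to look and compute and a shell command to move; the robot and the scene stay as the last step left them, time stands still between calls to the robot, and variables do not carry over. Pictures are saved under pics/ and viewed, and the job is handed in when it is done.

```bash
ls; mkdir -p pics; python3 - <<'E'
from rig import read_state, capture, bot
import cv2
s=read_state(); print(s['time_s'],s['position'],s['tcp_rot'],s['opening'],s['force'])
for n in ['scene','top','wrist']:
    c=capture(n); cv2.imwrite(f'pics/{n}0.png',c['pixels'][:,:,::-1])
    print(n,c['camera_matrix'],c['R'],c['t'])
E
```

```text
pics
0.0 [ 0.18689136 -0.59562228  0.22155352] [[ 2.99138315e-01 -9.54209713e-01 -3.02622845e-04]
 [-9.54207280e-01 -2.99138245e-01  2.18588726e-03]
 [-2.17632093e-03 -3.65117711e-04 -9.99997565e-01]] 1.0037776610531923 [ 0.88154706 -0.18393839  0.25570727]
scene [[428.731403     0.         260.99987116]
 [  0.         428.731403   185.8977358 ]
 [  0.           0.           1.        ]] [[ 0.53754953  0.84308117 -0.01595757]
 [ 0.70734317 -0.46114306 -0.53573568]
 [-0.45902738  0.27669699 -0.84423494]] [-0.26103131 -0.39692702  1.81798315]
top [[486.68340253   0.         252.78148196]
 [  0.         486.68340253 195.10050934]
 [  0.           0.           1.        ]] [[-0.08443386 -0.99642689  0.0020944 ]
 [-0.97125491  0.08183102 -0.22353432]
 [ 0.22256422 -0.02090806 -0.97469381]] [-0.04769891  0.57821858  1.56725229]
wrist [[309.77718663   0.         256.89162163]
 [  0.         309.77718663 199.73330087]
 [  0.           0.           1.        ]] [[ 0.29855453 -0.95439148 -0.00144677]
 [-0.91745354 -0.28741654  0.27508314]
 [-0.26295283 -0.08079997 -0.96141935]] [-0.6242767  -0.03216932  0.39081551]
```

View pics/scene0.png

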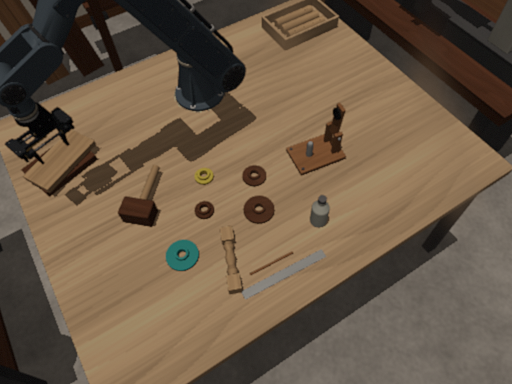

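View pics/top0.png

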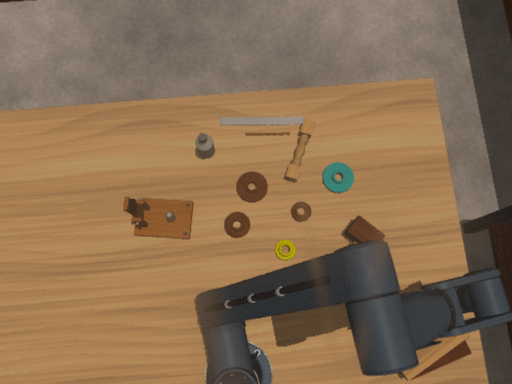

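View pics/wrist0.png

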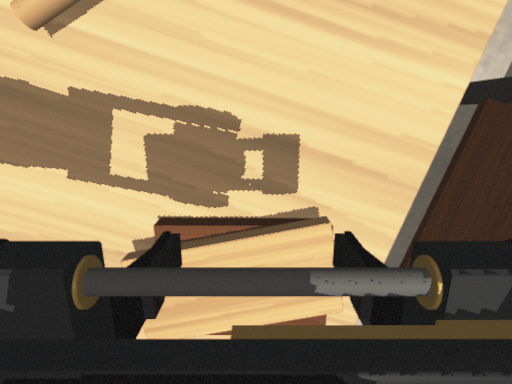

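```bash
cat > h.py <<'E'
import numpy as np, cv2
from rig import read_state, capture, bot
def ray(c,uv):
    K,R,t=c['camera_matrix'],c['R'],c['t']
    uv=np.atleast_2d(uv).astype(float)
    d=np.c_[uv,np.ones(len(uv))]@np.linalg.inv(K).T@R
    return -R.T@t,d
def plane(c,uv,z):
    o,d=ray(c,uv); return o+d*((z-o[2])/d[:,2])[:,None]
def tri(c1,u1,c2,u2):
    A=[];b=[]
    for c,u in((c1,u1),(c2,u2)):
        o,d=ray(c,u);d=d[0]/np.linalg.norm(d[0]);P=np.eye(3)-np.outer(d,d);A.append(P);b.append(P@o)
    return np.linalg.lstsq(np.vstack(A),np.hstack(b),rcond=None)[0]
def save(c,n,box=None,k=1):
    im=c['pixels'][:,:,::-1]
    if box: im=im[box[1]:box[3],box[0]:box[2]]
    cv2.imwrite('pics/'+n+'.png',cv2.resize(im,None,fx=k,fy=k,interpolation=cv2.INTER_CUBIC))
def darkblobs(c,box,vmax=110,amin=60):
    g=c['pixels'].max(2); m=np.zeros_like(g); x0,y0,x1,y1=box
    m[y0:y1,x0:x1]=(g[y0:y1,x0:x1]<vmax)*255
    cs,_=cv2.findContours(m,cv2.RETR_EXTERNAL,cv2.CHAIN_APPROX_NONE)
    return [q[:,0,:] for q in cs if cv2.contourArea(q)>amin]
E
python3 - <<'E'
from h import *
t=capture('top');s=capture('scene')
save(t,'topcrop',(115,110,360,270),3); save(s,'scenecrop',(180,90,360,240),4)
for c,b in((t,(215,165,320,242)),(s,(190,160,280,225))):
    for q in darkblobs(c,b):
        p=plane(c,q,0.012); (x,y),r=cv2.minEnclosingCircle((p[:,:2]*1000).astype(np.float32))
        e=cv2.fitEllipse((p[:,:2]*1000).astype(np.float32))
        print(q.mean(0),x,y,2*r,e)
E
```

```text
[236.71830986 224.6056338 ] 486.34197998046875 -33.81288146972656 88.1363754272461 ((486.410400390625, -33.950862884521484), (83.42357635498047, 85.23055267333984), 73.55326843261719)
[300.85714286 211.06349206] 512.3316650390625 -256.7554626464844 68.28330993652344 ((513.1511840820312, -255.56103515625), (58.82582092285156, 65.53397369384766), 19.54542350769043)
[251.35294118 186.64705882] 615.1494140625 -94.70565032958984 109.40206909179688 ((615.4200439453125, -95.3358383178711), (103.701904296875, 105.73228454589844), 83.25590515136719)
[204.         209.86538462] 520.3534545898438 -257.62005615234375 72.75044250488281 ((519.661376953125, -257.5957946777344), (65.28821563720703, 70.05076599121094), 79.48710632324219)
[258.6746988  209.54216867] 621.591552734375 -95.94290924072266 112.42117309570312 ((621.9913940429688, -96.58073425292969), (105.33914947509766, 109.67826843261719), 65.02177429199219)
[253.96774194 175.48387097] 492.7581787109375 -34.85245895385742 93.06537628173828 ((492.62664794921875, -35.05685806274414), (84.57161712646484, 90.25920867919922), 65.37732696533203)
```

View pics/topcrop.png

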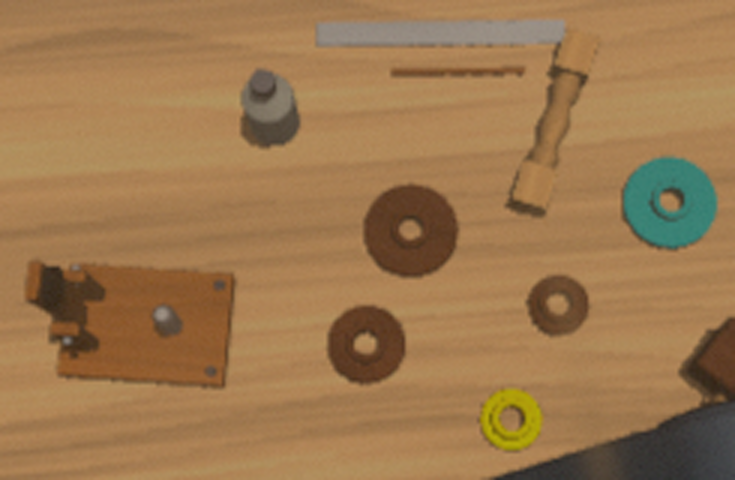

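View pics/scenecrop.png

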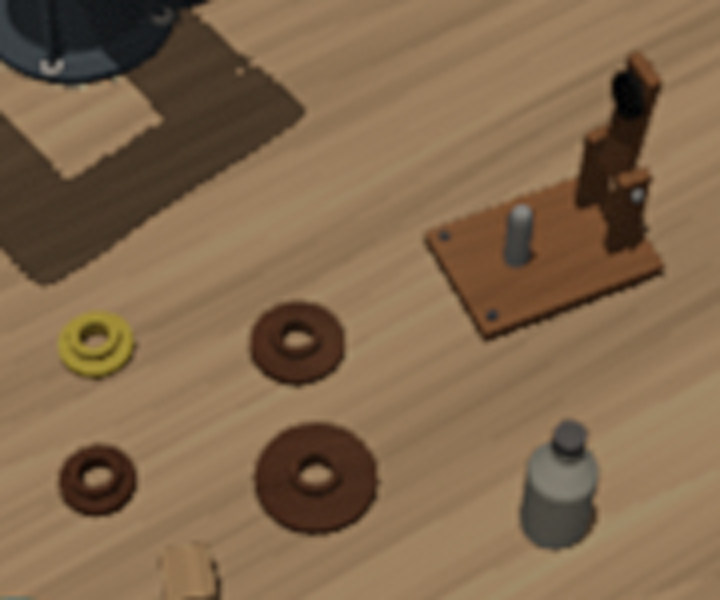

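```bash
python3 - <<'E'
from h import *
t=capture('top');s=capture('scene')
T=lambda x,y:(115+(x-1)/3,110+(y-1)/3)
S=lambda x,y:(180+(x-1.5)/4,90+(y-1.5)/4)
print('tip',tri(t,T(162,314),s,S(521,211)), plane(t,T(162,314),.09),plane(s,S(521,211),.09))
C=plane(t,[T(234,273),T(224,385),T(58,375)],.02);print(C)
D=plane(s,[S(426,235),S(486,335),S(662,266)],.02);print(D)
for P in (C,D):
    d=P[2]-P[1]; print('yaxis ang',np.degrees(np.arctan2(d[1],d[0])),np.linalg.norm(d)); d=P[1]-P[0]; print(np.degrees(np.arctan2(d[1],d[0])),np.linalg.norm(d))
w=capture('wrist'); st=read_state()
print('cam in tool',st['tcp_rot'].T@(-w['R'].T@w['t']-st['position']))
print(st['tcp_rot'].T@w['R'].T)
print('bartop scene z?',tri(t,T(33,262),s,S(658,82)))
save(t,'topstand',(110,180,210,255),7); save(s,'scenestand',(280,95,355,180),7)
E
```

```text
tip [0.52602025 0.18501785 0.08830837] [[0.52532503 0.18404543 0.09      ]] [[0.52724092 0.18489177 0.09      ]]
[[0.5803264  0.11058517 0.02      ]
 [0.45225388 0.12916802 0.02      ]
 [0.47935155 0.31517636 0.02      ]]
[[0.45977788 0.12986306 0.02      ]
 [0.58416818 0.11111365 0.02      ]
 [0.61045129 0.29365137 0.02      ]]
yaxis ang 81.71146588304089 0.18797176932614665
171.74421005364488 0.12941364484350648
yaxis ang 81.80645188251091 0.1844202296410022
-8.571693963609901 0.12579541345134926
cam in tool [ 0.00019838 -0.07610965 -0.16189283]
[[ 9.99999757e-01 -6.89923451e-04  1.00254523e-04]
 [ 6.35637153e-04  9.61332706e-01  2.75388862e-01]
 [-2.86375186e-04 -2.75388731e-01  9.61332910e-01]]
bartop scene z? [0.56118861 0.28872668 0.22881902]
```

View pics/topstand.png

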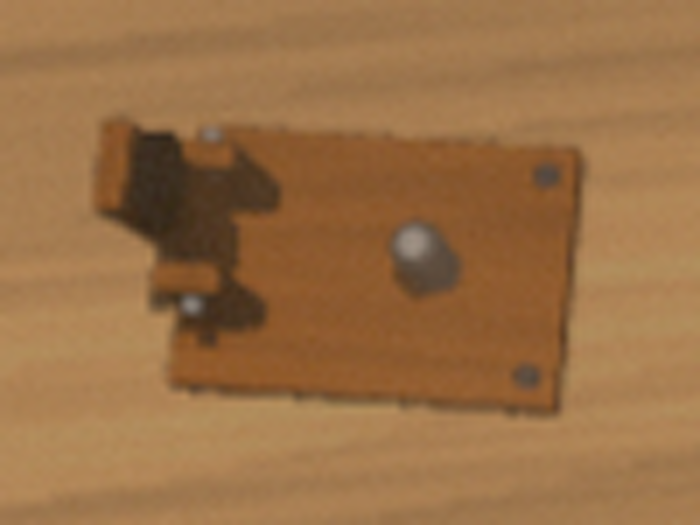

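View pics/scenestand.png

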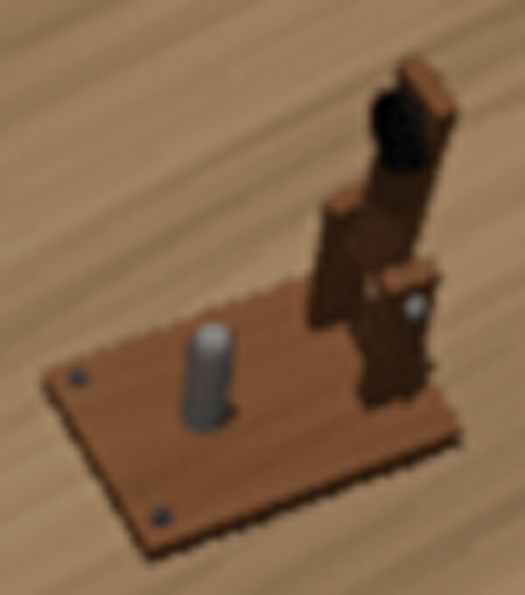

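Candidates: large is the dark ring at top-image (252,187), since the turquoise one at (338,178) is excluded. Middle is dark at (237,224). Small is dark at (301,211), since the yellow one at (286,250) is excluded. The crops confirm all three dark rings, with diameters of about 110, 90 and 70 mm.

```bash
python3 -m crank '[[[-2.7,-4.1,0.77],[0,0,0]],[[-2.7,-4.1,0.77],[0,0,0]],[[-2.7,-4.1,0.77],[0,0,0]],[[-2.7,-4.1,0.77],[0,0,0]],[[-2.7,-4.1,0.77],[0,0,0]],[[-2.7,-4.1,0.77],[0,0,0]],[[-2.7,-4.1,0.77],[0,0,0]],[[-2.7,-4.1,0.77],[0,0,0]],[[-2.7,-4.1,0.77],[0,0,0]],[[-2.7,-4.1,0.77],[0,0,0]],[[-2.7,-4.1,0.77],[0,0,0]],[[-2.7,-4.1,0.77],[0,0,0]]]' -1
python3 -m crank '[[[-2.9,-3.9,0.8],[0,0,0]],[[0,0,0],[0,0,-0.149]],[[0,0,0],[0,0,-0.149]],[[0,0,0],[0,0,-0.149]],[[0,0,0],[0,0,-0.149]],[[0,0,0],[0,0,-0.149]],[[0,0,0],[0,0,-0.149]],[[0,0,0],[0,0,-0.149]],[[0,0,0],[0,0,-0.149]],[[0,0,0],[0,0,-0.149]],[[0,0,0],[0,0,-0.149]],[[0,0,0],[0,0,-0.149]]]' -1
python3 -m crank '[[[0,0,0],[0,0,-0.149]],[[0,0,0],[0,0,-0.149]],[[0,0,0],[0,0,-0.149]],[[0,0,0],[0,0,-0.149]],[[0,0,0],[0,0,-0.149]],[[0,0,0],[0,0,-0.149]],[[0,0,0],[0,0,-0.149]],[[0,0,0],[0,0,-0.149]],[[0,0,0],[0,0,-0.149]],[[0,0,0],[0,0,0]],[[0,0,0],[0,0,0]]]' -1
python3 - <<'E'
from h import *
w=capture('wrist'); save(w,'w1',None,1.5)
s=read_state(); print(s['joint_positions'],s['position'],s['tcp_rot'].round(4))
t=capture('top');save(t,'t1')
E
```

```text
time_s: 1.6
position: [0.5608, -0.1384, 0.13]
tcp_rot: [[0.299, -0.954, 0.001], [-0.954, -0.299, -0.0], [0.001, -0.0, -1.0]]
force: [0.4, -0.1, 0.1]
opening: 1.0
time_s: 2.8
position: [0.5882, -0.1007, 0.1222]
tcp_rot: [[0.929, 0.369, 0.0], [0.369, -0.929, -0.0], [0.0, 0.0, -1.0]]
force: [0.5, -0.5, -1.2]
opening: 1.002
time_s: 3.9
position: [0.5882, -0.1007, 0.1222]
tcp_rot: [[-0.139, 0.99, 0.0], [0.99, 0.139, 0.0], [-0.0, 0.0, -1.0]]
force: [-0.5, -0.1, 0.2]
opening: 0.996
[-2.04357761e+01  3.54080864e+01  9.13467669e+01  5.74172852e-03
  5.32420170e+01 -1.18430813e+02] [ 0.58812482 -0.10065854  0.12217746] [[-1.390e-01  9.903e-01  1.000e-04]
 [ 9.903e-01  1.390e-01  1.000e-04]
 [ 0.000e+00  1.000e-04 -1.000e+00]]
```

View pics/w1.png

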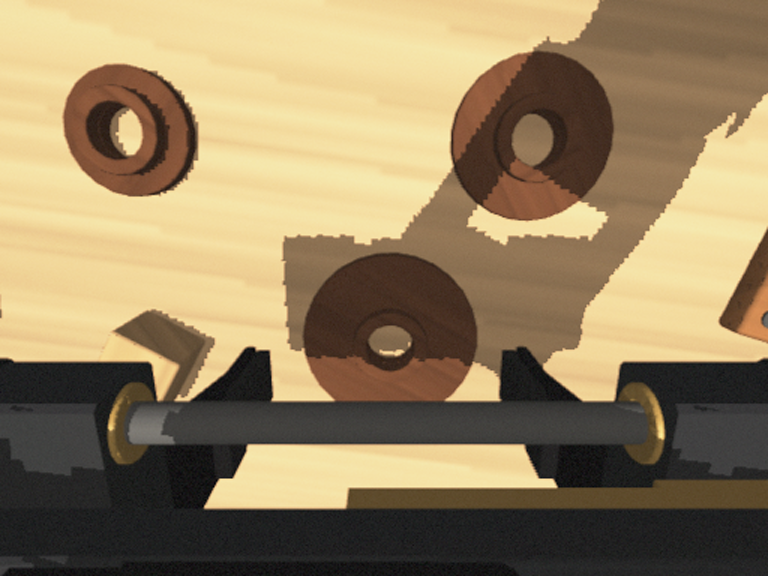

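```bash
cat >> h.py <<'E'
def rings(c,z=0.0,amin=2500,vmax=9e9):
    p=cv2.GaussianBlur(c['pixels'],(3,3),0).astype(float)
    ratio=p[:,:,0]/(p[:,:,2]+1)
    return p,ratio
def fitc(P):
    A=np.c_[2*P,np.ones(len(P))]; x=np.linalg.lstsq(A,(P**2).sum(1),rcond=None)[0]
    return x[:2],np.sqrt(x[2]+x[0]**2+x[1]**2)
E
python3 - <<'E'
from h import *
w=capture('wrist'); p,r=rings(w)
for n,(u,v) in dict(ringL=(370,290),ringLlit=(390,380),ringM=(570,110),ringMlit=(480,120),ringS=(90,110),wood=(300,100),shadow=(400,300-20),shad2=(560,300)).items():
    print(n,p[int(v/1.5),int(u/1.5)],r[int(v/1.5),int(u/1.5)].round(2))
print(p[185,235],p[175,200])
E
```

```text
ringL [71. 49. 37.] 1.87
ringLlit [135.  86.  59.] 2.25
ringM [66. 45. 33.] 1.94
ringMlit [137.  87.  58.] 2.32
ringS [90. 59. 41.] 2.14
wood [243. 218. 158.] 1.53
shadow [70. 46. 33.] 2.06
shad2 [142. 115.  84.] 1.67
[70. 47. 34.] [139. 113.  82.]
```

```bash
cat >> h.py <<'E'
def findrings(c,rows=265,g=101,z=0.012,amin=1500):
    p=cv2.GaussianBlur(c['pixels'],(3,3),0)
    m=((p[:,:,1]<g)&(p[:,:,0]>p[:,:,2]*1.4+8)).astype(np.uint8)*255; m[rows:]=0
    cs,_=cv2.findContours(m,cv2.RETR_EXTERNAL,cv2.CHAIN_APPROX_NONE); out=[]
    for q in cs:
        if cv2.contourArea(q)<amin: continue
        q=cv2.convexHull(q)[:,0,:]  # dense enough
        q=q[(q[:,1]<rows-3)&(q[:,0]>2)&(q[:,0]<509)&(q[:,1]>2)]
        P=plane(c,q,z)[:,:2]; ctr,R=fitc(P)
        for _ in range(6):
            d=np.hypot(*(P-ctr).T)-R; k=abs(d-np.median(d))<max(.0015,1.5*np.median(abs(d-np.median(d))))
            ctr,R=fitc(P[k])
        out.append((q.mean(0).round(),ctr.round(4),round(2000*R,1),int(k.sum()),len(k)))
    return out
E
python3 - <<'E'
from h import *
w=capture('wrist')
for o in findrings(w): print(*o)
E
```

```text
[258. 206.] [ 0.6155 -0.0943] 109.3 33 33
[84. 84.] [ 0.5157 -0.2533] 70.2 35 35
[354.  89.] [ 0.4886 -0.0328] 89.2 39 41
```

```bash
python3 -m crank '[[[0.13,1.4,2.7],[0,0,0]],[[0.12,1.4,2.7],[0,0,0]],[[0,0,2.5],[0,0,0]],[[0,0,1.7],[0,0,0]],[[0,0,1.2],[0,0,0]],[[0,0,0],[0,0,0]]]' -1
python3 - <<'E'
from h import *
w=capture('wrist'); save(w,'w2',None,1.5)
s=read_state(); print(s['position'],s['force'])
E
```

```text
time_s: 4.7
position: [0.6154, -0.0942, 0.0136]
tcp_rot: [[-0.141, 0.99, -0.001], [0.99, 0.141, 0.0], [0.0, -0.001, -1.0]]
force: [0.5, -0.1, -0.5]
opening: 0.996
[ 0.61564974 -0.0943062   0.01402831] [0.45403674 0.21951629 0.26234374]
```

View pics/w2.png

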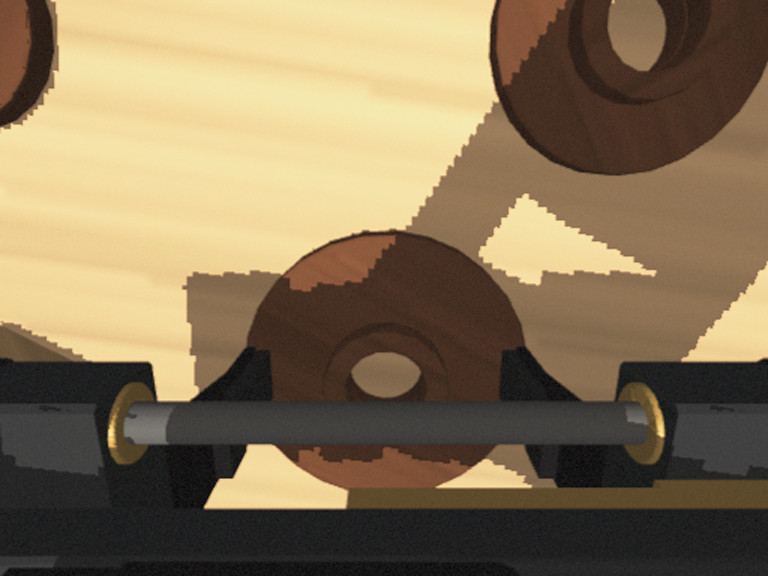

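The large ring's neck sits centred at (386,375), between the fingers at x = 271 and 500. Closing.

```bash
python3 -m crank '[[[0,0,0],[0,0,0]],[[0,0,0],[0,0,0]],[[0,0,0],[0,0,0]],[[0,0,0],[0,0,0]],[[0,0,0],[0,0,0]],[[0,0,0],[0,0,0]],[[0,0,0],[0,0,0]],[[0,0,0],[0,0,0]]]' 1
python3 -c "
from h import *
s=read_state(); print(s['opening']*87,s['position'],s['force'],s['tcp_rot'].round(4),s['joint_positions'].round(1))
t=capture('top');g=darkblobs(t,(195,125,215,165),130)
print([q.mean(0) for q in g]); print(plane(t,(206,154),0.0))"
```

```text
time_s: 5.55
position: [0.6154, -0.0942, 0.0142]
tcp_rot: [[-0.142, 0.99, -0.0], [0.99, 0.142, 0.0], [0.0, 0.0, -1.0]]
force: [0.1, -0.1, 1.5]
opening: 0.516
44.88610764295407 [ 0.61543439 -0.09419102  0.01422545] [ 0.12634345 -0.12086847  1.50180455] [[-1.417e-01  9.899e-01 -0.000e+00]
 [ 9.899e-01  1.417e-01  1.000e-04]
 [ 1.000e-04  0.000e+00 -1.000e+00]] [ -19.    46.2   90.1    0.    43.8 -117.1]
[array([203.87692308, 146.47692308])]
[[0.75072382 0.05571136 0.        ]]
```

```bash
python3 -m crank '[[[0,0,-2],[0,0,0]],[[0,0,-4],[0,0,0]],[[0,0,-4],[0,0,0]],[[0,0,-3],[0,0,0]],[[4.3,0.3,0],[0,0,0]],[[4.3,0.3,0],[0,0,0]],[[4.3,0.3,0],[0,0,0]],[[4.3,0.3,0],[0,0,0]],[[4.2,0.3,0],[0,0,0]],[[0,0,0],[0,0,0]],[[0,0,0],[0,0,0]]]'
python3 - <<'E'
from h import *
w=capture('wrist'); save(w,'w3',None,1.5)
s=read_state(); print(s['position'],s['force'],s['opening'],s['joint_positions'].round(1),s['tcp_rot'].round(4))
E
```

```text
time_s: 6.7
position: [0.5994, 0.1207, 0.1438]
tcp_rot: [[-0.145, 0.989, -0.001], [0.989, 0.145, -0.001], [-0.0, -0.001, -1.0]]
force: [0.3, 0.3, -1.2]
opening: 0.517
[0.59973472 0.11962731 0.1438612 ] [ 0.05372636 -0.46293654 -0.73434598] 0.5153770074983426 [  0.8  34.7  88.2  -0.   57.2 -97.3] [[-1.428e-01  9.898e-01 -5.000e-04]
 [ 9.898e-01  1.428e-01 -6.000e-04]
 [-6.000e-04 -6.000e-04 -1.000e+00]]
```

View pics/w3.png

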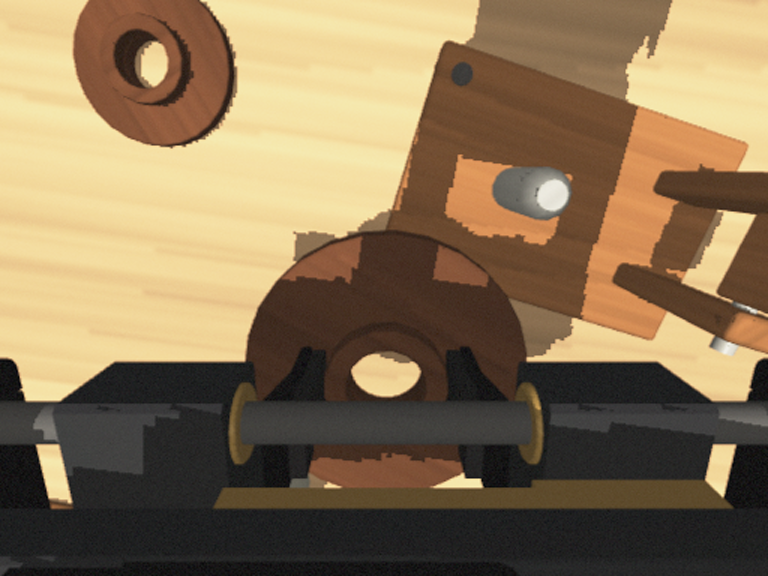

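```bash
python3 - <<'E'
from h import *
w=capture('wrist'); p=w['pixels'].astype(int); g=p.min(2)
m=np.zeros(g.shape,np.uint8); m[105:155,350:385]=(g[105:155,350:385]>185)*255
cs,_=cv2.findContours(m,cv2.RETR_EXTERNAL,cv2.CHAIN_APPROX_NONE); q=max(cs,key=cv2.contourArea)[:,0,:]
P=plane(w,q,.09)[:,:2]; c,R=fitc(P); print(q.mean(0),c,2000*R)
s=read_state();T=s['tcp_rot']; 
# held ring (flange top z = tcp-.002)
z=s['position'][2]-.0022
for o in findrings(w,rows=235,z=z): print(*o, T.T@(np.r_[o[1],z]-s['position']))
# board edges
C=plane(w,np.array([(443,42),(747,146),(655,338)])/1.5,.02); print(C)
for a,b in((0,1),(1,2)): d=C[b]-C[a]; print(np.degrees(np.arctan2(d[1],d[0])))
E
```

```text
[369.67272727 129.21818182] [0.52655828 0.18628073] 13.080307634022533
[447. 163.] [0.5375 0.2287] 69.9 9 13 [ 0.11752416 -0.04632963  0.00215997]
[320. 122.] [0.5462 0.1299] 132.7 15 19 [ 0.01848628 -0.05167995  0.00220983]
[103.  63.] [0.5046 0.0315] 50.4 31 31 [-0.07304691 -0.10676888  0.00227413]
[[0.45577933 0.13072836 0.02      ]
 [0.48428518 0.31613697 0.02      ]
 [0.60757962 0.29896122 0.02      ]]
81.25943954557799
-7.930652241079164
```

```bash
python3 -m crank '[[[0,0,0],[0,0,-0.142]],[[0,0,0],[0,0,-0.142]],[[0,0,0],[0,0,-0.142]],[[0,0,0],[0,0,-0.142]],[[0,0,0],[0,0,-0.142]],[[0,0,0],[0,0,-0.142]],[[0,0,0],[0,0,-0.142]],[[3.1,1,0],[0,0,0]],[[3.1,1,0],[0,0,0]],[[3.1,0.9,0],[0,0,0]],[[0,0,0],[0,0,0]],[[0,0,0],[0,0,0]]]'
python3 - <<'E'
from h import *
w=capture('wrist'); save(w,'w4',None,1.5)
s=read_state(); T=s['tcp_rot'];print(s['position'],s['force'],s['opening'],s['joint_positions'].round(1),T.round(4))
print('d',T.T@(np.array([.5266,.186,.09])-s['position'])*100)
E
```

```text
time_s: 8.0
position: [0.5283, 0.1842, 0.1443]
tcp_rot: [[-0.907, 0.422, 0.001], [0.422, 0.907, -0.0], [-0.001, 0.0, -1.0]]
force: [1.8, -1.1, -1.3]
opening: 0.519
[0.52919826 0.18400007 0.14444341] [ 0.23560363 -0.27482986 -0.122052  ] 0.5168536422705394 [   7.8   31.2   95.8   -0.    52.8 -147.2] [[-9.065e-01  4.223e-01  1.900e-03]
 [ 4.223e-01  9.065e-01 -3.000e-04]
 [-1.800e-03  6.000e-04 -1.000e+00]]
d [0.32982898 0.06855426 5.44379159]
```

View pics/w4.png

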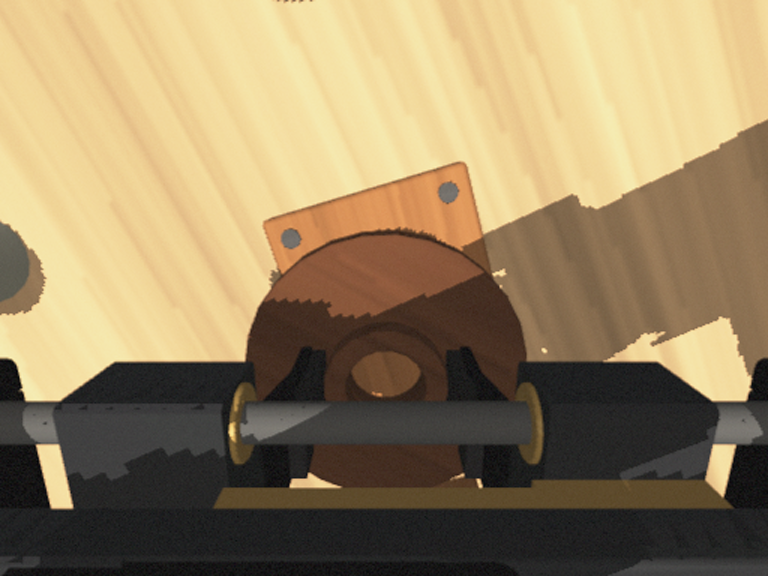

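```bash
python3 -m crank '[[[0.25,0.07,1],[0,0,0]],[[0,0,1.5],[0,0,0]],[[0,0,1.2],[0,0,0]],[[0,0,0.6],[0,0,0]],[[0,0,0.6],[0,0,0]],[[0,0,0.5],[0,0,0]],[[0,0,0],[0,0,0]]]'
python3 - <<'E'
from h import *
s=read_state(); T=s['tcp_rot'];print(s['position'],s['force'],s['moment'],s['opening'])
w=capture('wrist'); save(w,'w5',(120,130,400,330),2.8)
E
```

```text
time_s: 8.75
position: [0.5256, 0.1868, 0.0896]
tcp_rot: [[-0.907, 0.421, -0.001], [0.421, 0.907, -0.0], [0.001, -0.001, -1.0]]
force: [0.2, 0.0, -0.3]
opening: 0.518
[0.5256175  0.18681907 0.08956093] [ 0.23592794  0.02589557 -0.34291662] [ 0.1132923   0.02337265 -0.02861453] 0.5184695785926582
```

View pics/w5.png

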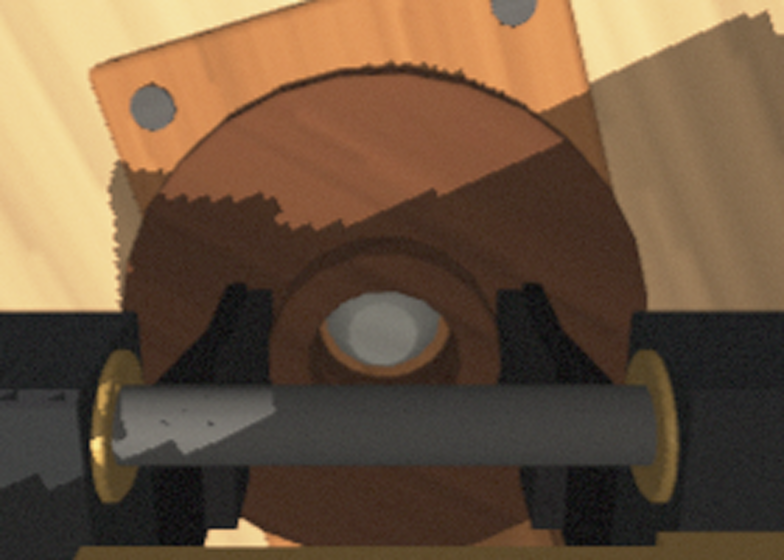

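The spindle tip shows inside the bore, about centred at (382,333), with no contact force. Continue down.

```bash
python3 -m crank '[[[0,0,1],[0,0,0]],[[0,0,1.2],[0,0,0]],[[0,0,1.2],[0,0,0]],[[0,0,1],[0,0,0]],[[0,0,0.6],[0,0,0]],[[0,0,0.4],[0,0,0]],[[0,0,0],[0,0,0]]]'
python3 - <<'E'
from h import *
s=read_state(); T=s['tcp_rot'];print(s['position'],s['force'],s['moment'],s['opening'])
E
```

```text
time_s: 9.5
position: [0.5256, 0.1869, 0.0354]
tcp_rot: [[-0.907, 0.421, -0.001], [0.421, 0.907, -0.0], [0.001, -0.0, -1.0]]
force: [-0.5, -0.9, -1.8]
opening: 0.515
[0.52560518 0.18690373 0.0354357 ] [-0.45054118 -0.90392836 -1.82353343] [ 0.0398021   0.06651496 -0.02638136] 0.5149004622887597
```

```bash
python3 -m crank '[[[0,0,0.1],[0,0,0]],[[0,0,0],[0,0,0]]]'
python3 -m crank '[[[0,0,0],[0,0,0]],[[0,0,0],[0,0,0]],[[0,0,0],[0,0,0]],[[0,0,0],[0,0,0]],[[0,0,0],[0,0,0]],[[0,0,-1],[0,0,0]],[[0,0,-3],[0,0,0]],[[0,0,-4],[0,0,0]],[[0,0,-3],[0,0,0]],[[0,0,0],[0,0,0]]]' -1
python3 - <<'E'
from h import *
s=read_state(); T=s['tcp_rot'];print(s['position'],s['force'],s['opening'],T.round(4))
w=capture('wrist'); save(w,'w6',None,1.5)
print('d mid',T.T@(np.array([.4886,-.0328,.0])-s['position'])*100)
E
```

```text
time_s: 9.7
position: [0.5258, 0.1868, 0.0353]
tcp_rot: [[-0.907, 0.421, 0.0], [0.421, 0.907, -0.0], [-0.0, -0.0, -1.0]]
force: [-0.4, -1.2, -0.9]
opening: 0.521
time_s: 10.7
position: [0.5292, 0.1875, 0.1502]
tcp_rot: [[-0.907, 0.421, 0.01], [0.421, 0.907, 0.002], [-0.009, 0.006, -1.0]]
force: [0.5, 0.2, 0.5]
opening: 0.997
[0.52916588 0.18751972 0.1502296 ] [0.54243446 0.15658368 0.52426434] 0.9974028552777227 [[-0.9071  0.4207  0.0105]
 [ 0.4208  0.9072  0.0015]
 [-0.0088  0.0058 -0.9999]]
d mid [ -5.45814277 -21.78035868  14.94582508]
```

View pics/w6.png

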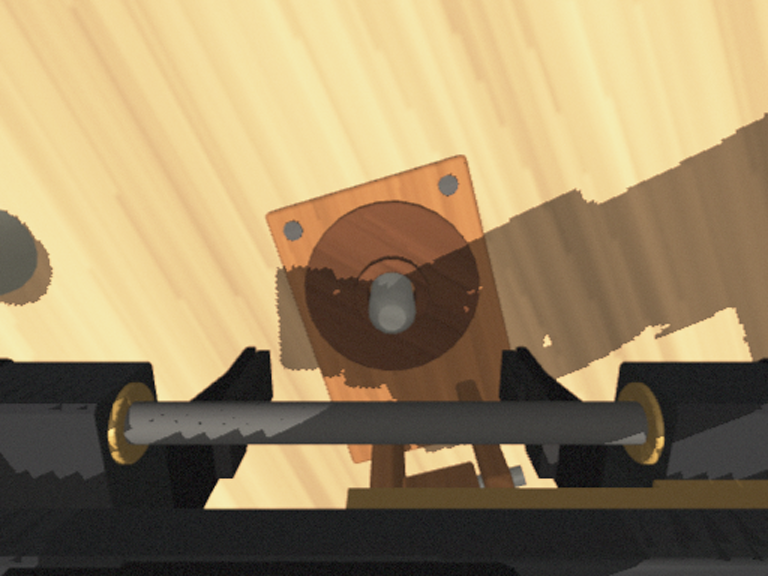

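```bash
python3 -m crank '[[[0,0,0],[0,0,0]],[[0,0,0],[0,0,0]]]'
python3 - <<'E'
from h import *
s=read_state(); T=s['tcp_rot'];print(s['position'],s['force'],s['opening'],T.round(4),s['joint_positions'])
w=capture('wrist')
print('rings',findrings(w,z=.032))
print('d mid',T.T@(np.array([.4886,-.0328,.0])-s['position'])*100)
E
```

```text
time_s: 10.95
position: [0.5247, 0.1867, 0.144]
tcp_rot: [[-0.907, 0.421, -0.003], [0.421, 0.907, -0.0], [0.002, -0.002, -1.0]]
force: [0.7, -0.2, 0.7]
opening: 0.997
[0.52467985 0.18670966 0.14402742] [ 0.72727958 -0.2081226   0.68121849] 0.9965541400512266 [[-9.070e-01  4.211e-01 -2.900e-03]
 [ 4.211e-01  9.070e-01 -4.000e-04]
 [ 2.400e-03 -1.500e-03 -1.000e+00]] [ 8.09049954e+00  3.11341243e+01  9.61391198e+01  2.21804945e-03
  5.28924960e+01 -1.47006904e+02]
rings [(array([245., 179.]), array([0.5332, 0.2347]), np.float64(201.7), 14, 20)]
d mid [ -6.00622225 -21.40684333  14.42129541]
```

```bash
python3 -m crank '[[[-1.3,-4.7,0],[0,0,0]],[[-1.3,-4.7,0],[0,0,0]],[[0,0,0],[0,0,0.146]],[[0,0,0],[0,0,0.146]],[[0,0,0],[0,0,0.146]],[[0,0,0],[0,0,0.146]],[[-3.15,-2.7,2.3],[0,0,0]],[[-3.15,-2.7,2.3],[0,0,0]],[[-3.15,-2.7,2.3],[0,0,0]],[[0,0,0],[0,0,0]],[[0,0,0],[0,0,0]],[[0,0,0],[0,0,0]]]'
python3 - <<'E'
from h import *
s=read_state(); T=s['tcp_rot'];print(s['position'],s['force'],T.round(3),s['joint_positions'].round(1))
w=capture('wrist'); save(w,'w7',None,1.5)
print('d mid',T.T@(np.array([.4886,-.0328,.014])-s['position'])*100)
E
```

```text
time_s: 12.2
position: [0.4904, -0.0316, 0.076]
tcp_rot: [[-0.525, 0.851, -0.001], [0.851, 0.525, 0.0], [0.001, -0.0, -1.0]]
force: [0.6, 0.4, -0.3]
opening: 0.999
[ 0.49043071 -0.03155997  0.07602265] [ 0.62621804  0.4211523  -0.26211784] [[-0.525  0.851 -0.001]
 [ 0.851  0.525  0.   ]
 [ 0.001 -0.    -1.   ]] [ -16.7   34.1  108.2    0.    37.7 -138.4]
d mid [-0.01348571 -0.21948966  6.20230853]
```

View pics/w7.png

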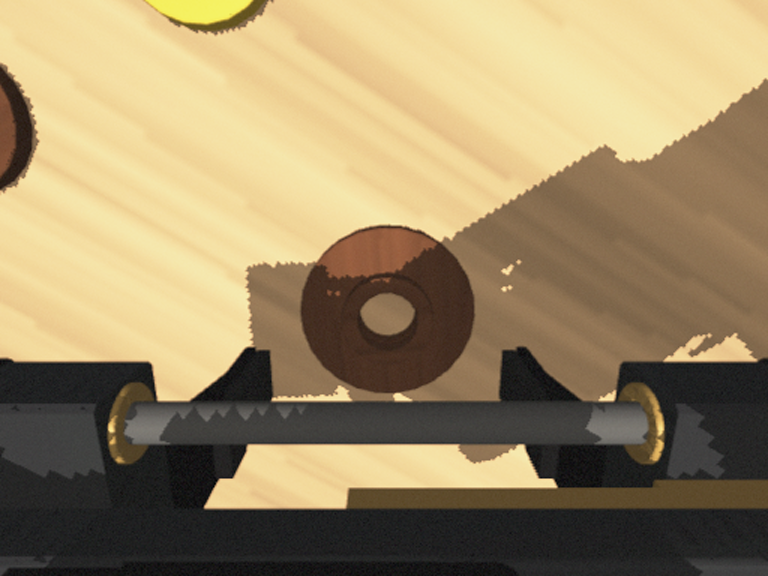

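Middle ring at (387,310), centred between the fingers. Descend and grip.

```bash
python3 -m crank '[[[0,-0.2,2],[0,0,0]],[[0,0,2],[0,0,0]],[[0,0,1.4],[0,0,0]],[[0,0,0.8],[0,0,0]],[[0,0,0],[0,0,0]],[[0,0,0],[0,0,0]]]'
python3 -m crank '[[[0,0,0],[0,0,0]],[[0,0,0],[0,0,0]],[[0,0,0],[0,0,0]],[[0,0,0],[0,0,0]],[[0,0,0],[0,0,0]],[[0,0,0],[0,0,0]],[[0,0,0],[0,0,0]],[[0,0,0],[0,0,0]]]' 1
python3 - <<'E'
from h import *
s=read_state(); T=s['tcp_rot'];print(s['position'],s['force'],T.round(4),s['joint_positions'].round(1))
w=capture('wrist'); save(w,'w8',None,1.5)
E
```

```text
time_s: 12.85
position: [0.4892, -0.0328, 0.0147]
tcp_rot: [[-0.526, 0.851, 0.001], [0.851, 0.526, -0.0], [-0.001, 0.001, -1.0]]
force: [0.0, 0.2, 0.0]
opening: 0.997
time_s: 13.65
position: [0.4887, -0.0333, 0.0142]
tcp_rot: [[-0.524, 0.851, -0.0], [0.851, 0.524, 0.0], [0.0, -0.0, -1.0]]
force: [-1.1, 0.9, 1.2]
opening: 0.519
[ 0.4886604  -0.03330127  0.01418487] [-1.14258054  0.87211527  1.23098803] [[-5.245e-01  8.514e-01 -2.000e-04]
 [ 8.514e-01  5.245e-01  1.000e-04]
 [ 2.000e-04 -1.000e-04 -1.000e+00]] [ -17.    41.1  109.8    0.    29.1 -138.6]
```

View pics/w8.png

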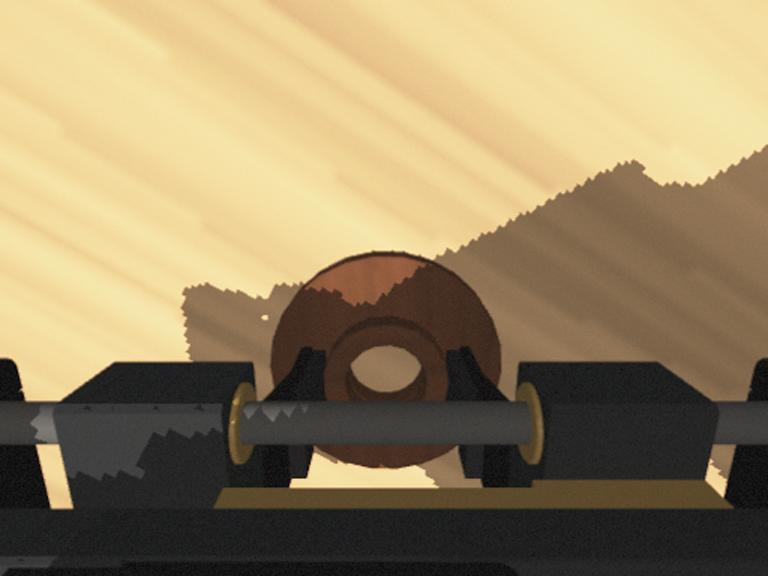

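```bash
python3 - <<'E'
from h import *
# bore top-rim from crop; print tool-frame location of picture points at neck-top height (tool z=-0.0098)
w=capture('wrist'); s=read_state(); T=s['tcp_rot']
save(w,'w8c',(170,190,350,330),4)
for z,uv in((-.0098,[(385,347),(385,368)]),(.0022,[(386,251),(386,232)])):
    P=plane(w,np.array(uv)/1.5,s['position'][2]-z)
    print(((P-s['position'])@T*1000).round(1))
E
```

```text
[[ -0.6 -14.2  -9.8]
 [ -0.6  -6.2  -9.8]]
[[ -0.2 -46.2   2.2]
 [ -0.2 -52.9   2.2]]
```

View pics/w8c.png

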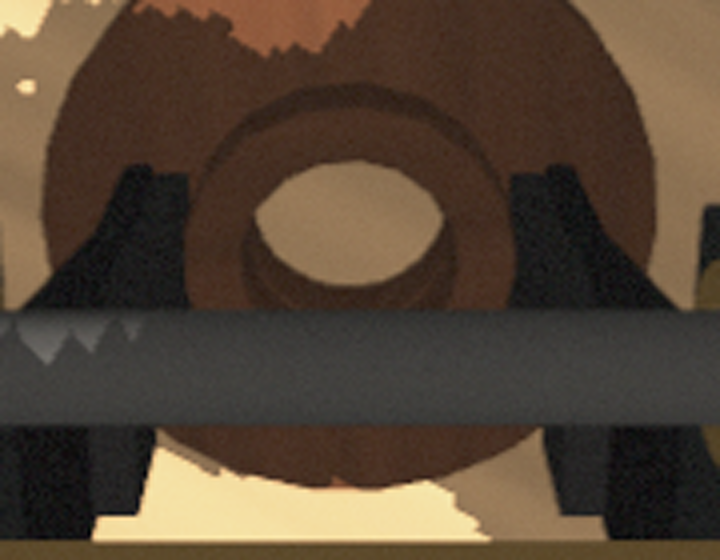

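```bash
python3 -m crank '[[[0,0,-3],[0,0,0]],[[0,0,-4],[0,0,0]],[[0,0,-4],[0,0,0]],[[0,0,-2],[0,0,0]],[[2.8,2.45,0],[0,0,0]],[[2.8,2.45,0],[0,0,0]],[[2.8,2.5,0],[0,0,0]],[[0,0,0],[0,0,-0.146]],[[0,0,0],[0,0,-0.146]],[[0,0,0],[0,0,-0.146]],[[0,0,0],[0,0,-0.146]]]'
python3 -m crank '[[[0.96,3.6,0],[0,0,0]],[[0.96,3.6,0],[0,0,0]],[[0.96,3.2,0],[0,0,0]],[[0,0.4,0],[0,0,0]],[[0,0,0],[0,0,0]],[[0,0,0],[0,0,0]],[[0,0,0],[0,0,0]]]'
python3 - <<'E'
from h import *
s=read_state(); T=s['tcp_rot'];print(s['position'],s['force'],T.round(4),s['joint_positions'].round(1),s['opening'])
print('d',T.T@(np.array([.5269,.187,.09])-s['position'])*100)
w=capture('wrist'); save(w,'w9',None,1.5)
E
```

```text
time_s: 14.85
position: [0.5073, 0.0773, 0.1438]
tcp_rot: [[-0.91, 0.415, -0.001], [0.415, 0.91, -0.0], [0.001, -0.0, -1.0]]
force: [0.1, 0.4, -0.5]
opening: 0.518
time_s: 15.55
position: [0.5266, 0.1859, 0.144]
tcp_rot: [[-0.906, 0.422, -0.001], [0.422, 0.906, -0.0], [0.001, -0.001, -1.0]]
force: [0.2, -0.2, -1.1]
opening: 0.519
[0.52664008 0.18592529 0.1439523 ] [ 0.19508226 -0.17485153 -1.14990823] [[-9.065e-01  4.222e-01 -1.000e-03]
 [ 4.222e-01  9.065e-01 -4.000e-04]
 [ 7.000e-04 -8.000e-04 -1.000e+00]] [   8.    31.2   96.    -0.    52.9 -147. ] 0.5190377111395604
d [0.01800423 0.11282195 5.39515315]
```

View pics/w9.png

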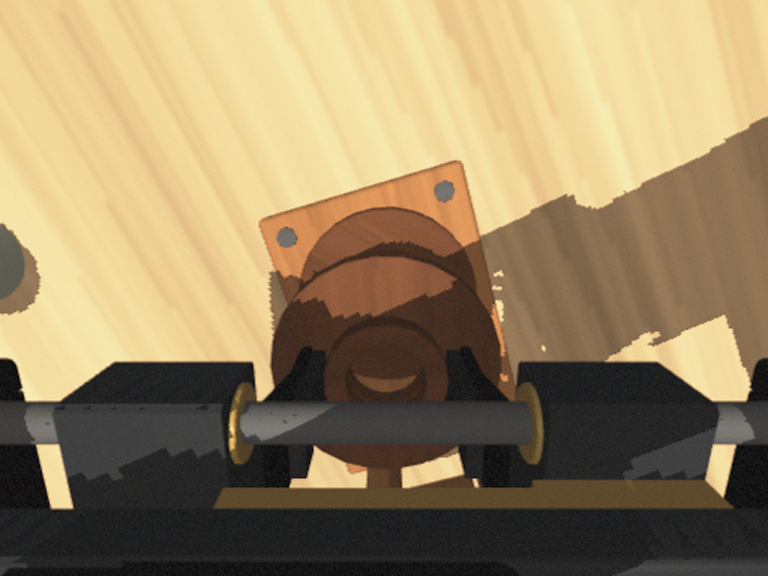

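```bash
python3 -m crank '[[[0,0.1,1],[0,0,0]],[[0,0,1.5],[0,0,0]],[[0,0,1.2],[0,0,0]],[[0,0,0.6],[0,0,0]],[[0,0,0.6],[0,0,0]],[[0,0,0.5],[0,0,0]],[[0,0,0],[0,0,0]]]'
python3 - <<'E'
from h import *
s=read_state(); T=s['tcp_rot'];print(s['position'],s['force'],s['moment'],s['opening'])
w=capture('wrist'); save(w,'w10',(170,150,350,330),3.3)
E
```

```text
time_s: 16.3
position: [0.5271, 0.1879, 0.0896]
tcp_rot: [[-0.907, 0.421, -0.001], [0.421, 0.907, -0.0], [0.001, -0.001, -1.0]]
force: [0.5, 0.4, 0.2]
opening: 0.517
[0.52714689 0.18794644 0.08955935] [0.47601275 0.41365318 0.16466454] [ 0.15847373 -0.06378029 -0.01016088] 0.5169092124392617
```

View pics/w10.png

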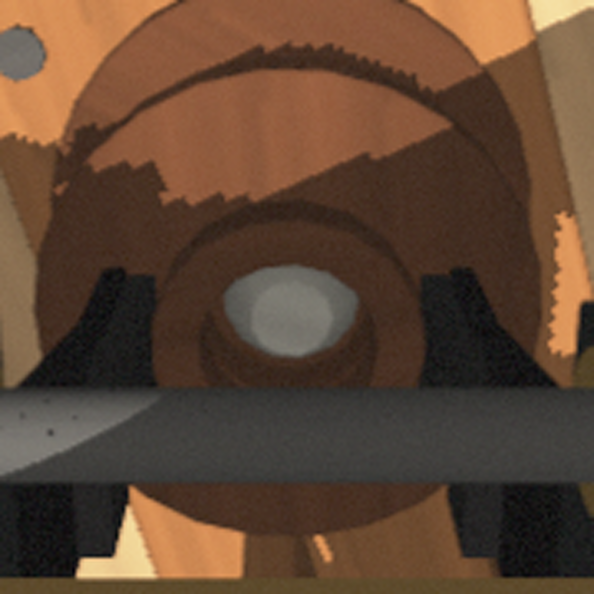

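The spindle is inside the bore, centred, with no force. Continue down by 3.1 cm and release.

```bash
python3 -m crank '[[[0,0,1],[0,0,0]],[[0,0,1],[0,0,0]],[[0,0,0.6],[0,0,0]],[[0,0,0.3],[0,0,0]],[[0,0,0.2],[0,0,0]],[[0,0,0],[0,0,0]]]'
python3 -m crank '[[[0,0,0],[0,0,0]],[[0,0,0],[0,0,0]],[[0,0,0],[0,0,0]],[[0,0,0],[0,0,0]],[[0,0,0],[0,0,0]],[[0,0,-1],[0,0,0]],[[0,0,-3],[0,0,0]],[[0,0,-3],[0,0,0]],[[0,0,-1.5],[0,0,0]],[[0,0,0],[0,0,0]],[[0,0,0],[0,0,0]],[[0,0,0],[0,0,0]]]' -1
python3 - <<'E'
from h import *
s=read_state(); T=s['tcp_rot'];print(s['position'],s['force'],s['opening'],s['joint_positions'].round(1))
w=capture('wrist'); save(w,'w11',None,1.5)
c=capture('scene'); save(c,'s11',(200,80,360,230),5)
E
```

```text
time_s: 16.95
position: [0.5275, 0.188, 0.0589]
tcp_rot: [[-0.907, 0.421, -0.0], [0.421, 0.907, 0.0], [0.0, -0.0, -1.0]]
force: [0.1, 0.3, -1.1]
opening: 0.518
time_s: 18.15
position: [0.5265, 0.1879, 0.1433]
tcp_rot: [[-0.907, 0.421, -0.002], [0.421, 0.907, -0.0], [0.002, -0.001, -1.0]]
force: [-0.7, 0.8, -0.0]
opening: 0.998
[0.52653978 0.1878716  0.1432752 ] [-0.72030763  0.80108074 -0.03451563] 0.9978399487236332 [   8.2   31.3   95.9    0.    52.9 -146.9]
```

View pics/w11.png

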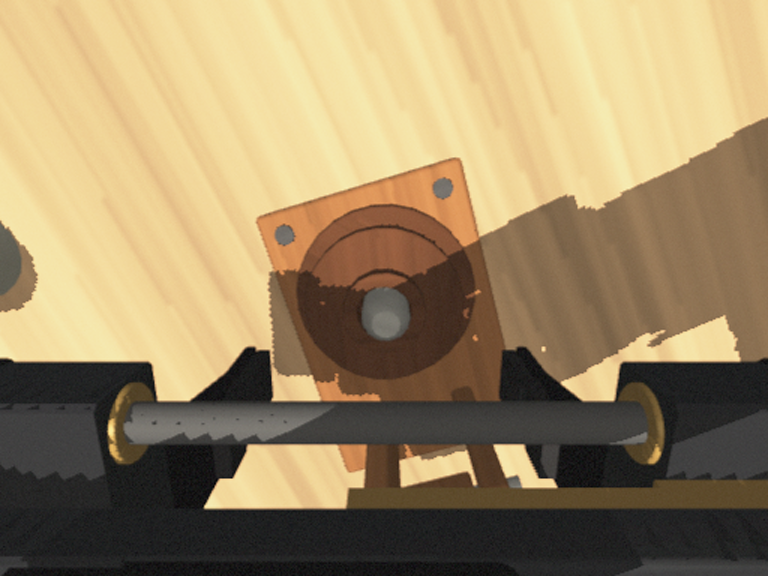

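View pics/s11.png

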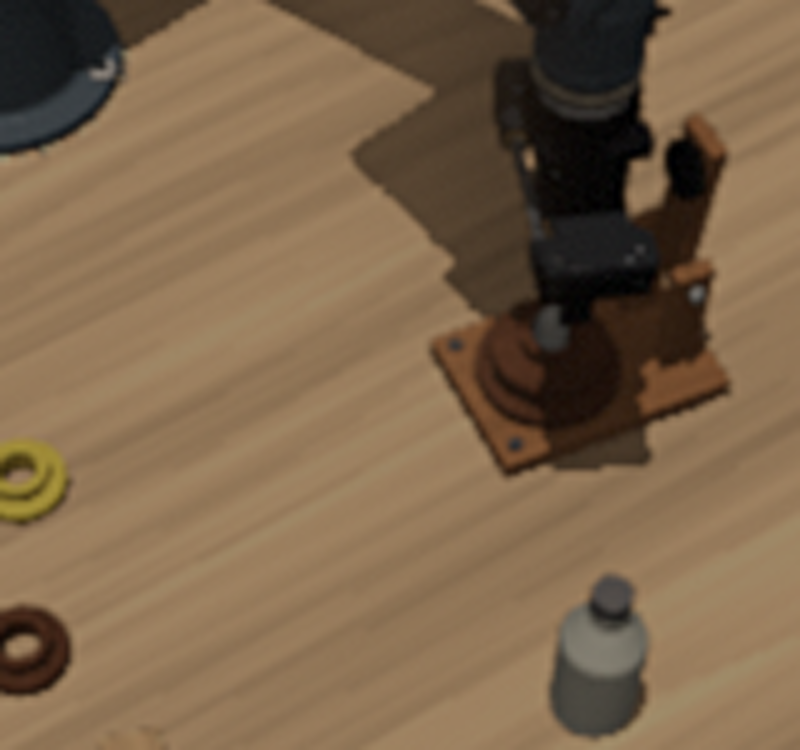

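```bash
python3 -m crank '[[[-1.9,-4.5,0],[0,0,0]],[[-1.9,-4.5,0],[0,0,0]],[[0,0,0],[0,0,0.146]],[[0,0,0],[0,0,0.146]],[[0,0,0],[0,0,0.146]],[[0,0,0],[0,0,0.146]],[[0,0,0],[0,0,0.146]],[[0,0,0],[0,0,0.146]],[[-4.12,-1.19,0.8],[0,0,0]],[[-4.12,-1.19,0.8],[0,0,0]],[[-4.12,-1.19,0.8],[0,0,0]],[[-4.12,-1.19,0.8],[0,0,0]]]'
python3 -m crank '[[[-4.12,-1.19,0.8],[0,0,0]],[[-4.12,-1.19,0.8],[0,0,0]],[[-4.12,-1.19,0.8],[0,0,0]],[[-4.12,-1.19,0.8],[0,0,0]],[[0,0,0],[0,0,0]],[[0,0,0],[0,0,0]],[[0,0,0],[0,0,0]]]'
python3 - <<'E'
from h import *
s=read_state(); T=s['tcp_rot'];print(s['position'],s['force'],s['opening'],s['joint_positions'].round(1))
w=capture('wrist'); save(w,'w12',None,1.5)
for o in findrings(w): print(*o)
print('d',T.T@(np.array([.5157,-.2533,.014])-s['position'])*100)
E
```

```text
time_s: 19.45
position: [0.5199, -0.0824, 0.111]
tcp_rot: [[-0.258, 0.966, -0.001], [0.966, 0.258, 0.001], [0.001, -0.001, -1.0]]
force: [1.8, -0.9, 0.2]
opening: 1.002
time_s: 20.15
position: [0.5161, -0.2512, 0.0795]
tcp_rot: [[-0.258, 0.966, -0.002], [0.966, 0.258, 0.002], [0.002, -0.001, -1.0]]
force: [-0.3, -0.2, -0.3]
opening: 0.997
[ 0.51605301 -0.25116049  0.07950698] [-0.32959231 -0.20485952 -0.29849707] 0.9968747225226692 [ -37.1   37.8   96.     0.    46.3 -142.1]
[255. 212.] [ 0.5149 -0.2564] 70.4 41 41
[70. 53.] [ 0.4421 -0.4186] 66.0 7 11
d [-0.21283204 -0.07997142  6.55034109]
```

View pics/w12.png

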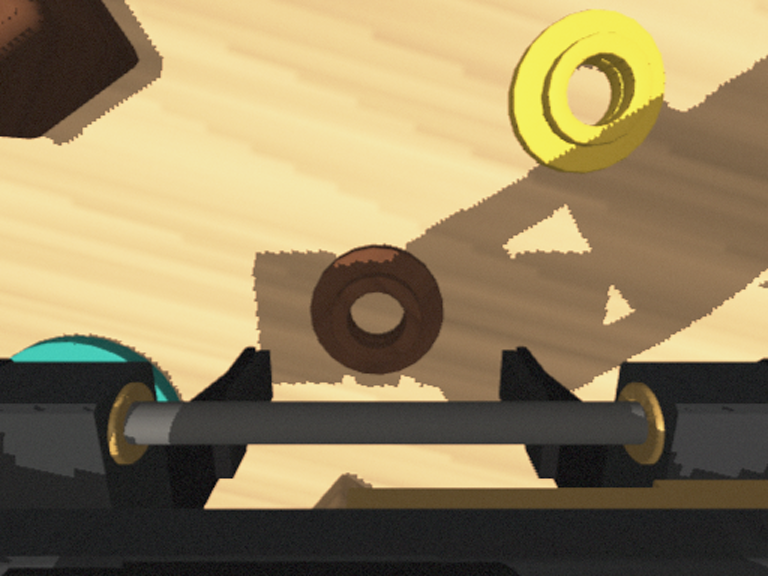

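```bash
python3 -m crank '[[[-0.45,-0.2,2],[0,0,0]],[[0,0,2],[0,0,0]],[[0,0,1.5],[0,0,0]],[[0,0,1],[0,0,0]],[[0,0,0],[0,0,0]],[[0,0,0],[0,0,0]]]'
python3 -m crank '[[[0,0,0],[0,0,0]],[[0,0,0],[0,0,0]],[[0,0,0],[0,0,0]],[[0,0,0],[0,0,0]],[[0,0,0],[0,0,0]],[[0,0,0],[0,0,0]],[[0,0,0],[0,0,0]],[[0,0,0],[0,0,0]]]' 1
python3 - <<'E'
from h import *
s=read_state(); T=s['tcp_rot'];print(s['position'],s['force'],T.round(4),s['joint_positions'].round(1),s['opening'])
w=capture('wrist'); save(w,'w13',None,1.5)
for o in findrings(w,rows=230): print(*o, T.T@(np.r_[o[1],.012]-s['position'])*1000)
E
```

```text
time_s: 20.8
position: [0.5163, -0.2572, 0.0153]
tcp_rot: [[-0.258, 0.966, 0.0], [0.966, 0.258, -0.0], [-0.0, 0.0, -1.0]]
force: [-0.0, 0.2, 1.0]
opening: 0.998
time_s: 21.6
position: [0.516, -0.2574, 0.0152]
tcp_rot: [[-0.257, 0.966, -0.0], [0.966, 0.257, 0.0], [0.0, -0.0, -1.0]]
force: [0.2, 0.5, 1.2]
opening: 0.512
[ 0.51600698 -0.25744651  0.01523041] [0.1963018  0.4602547  1.20859471] [[-2.573e-01  9.663e-01 -1.000e-04]
 [ 9.663e-01  2.573e-01  1.000e-04]
 [ 1.000e-04 -1.000e-04 -1.000e+00]] [ -37.6   44.    97.1   -0.    38.9 -142.5] 0.5123543297870763
[263. 201.] [ 0.5125 -0.2588] 67.6 18 18 [-0.40610188 -3.73680268  3.23076132]
[481.  41.] [ 0.3849 -0.1826] 30.2 23 23 [ 106.05717266 -107.43719099    3.25607143]
```

View pics/w13.png

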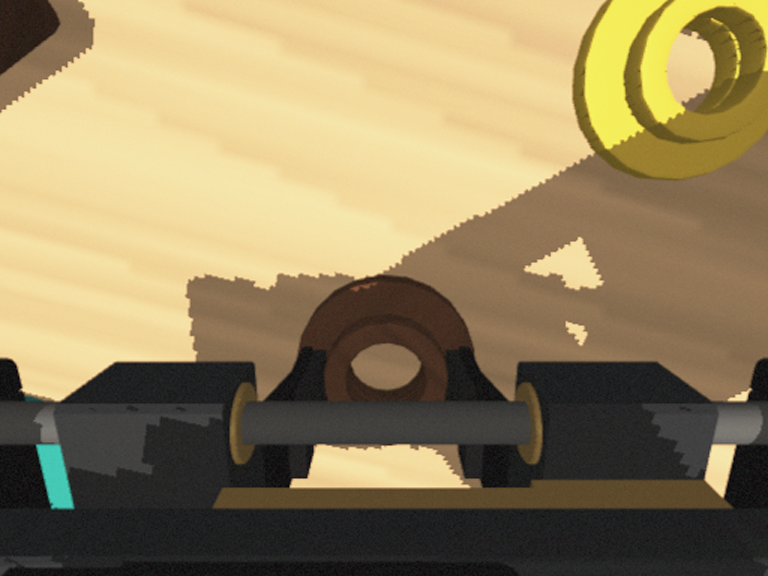

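```bash
python3 -m crank '[[[0,0,-3],[0,0,0]],[[0,0,-4],[0,0,0]],[[0,0,-4],[0,0,0]],[[0,0,-2],[0,0,0]],[[4.6,1.3,0],[0,0,0]],[[4.6,1.3,0],[0,0,0]],[[4.6,1.3,0],[0,0,0]],[[4.6,1.3,0],[0,0,0]],[[4.6,1.3,0],[0,0,0]],[[4.6,1.3,0],[0,0,0]],[[4.6,1.3,0],[0,0,0]]]'
python3 -m crank '[[[0,0,0],[0,0,-0.146]],[[0,0,0],[0,0,-0.146]],[[0,0,0],[0,0,-0.146]],[[0,0,0],[0,0,-0.146]],[[0,0,0],[0,0,-0.146]],[[0,0,0],[0,0,-0.146]],[[1.36,3.4,0],[0,0,0]],[[1.36,3.4,0],[0,0,0]],[[1.36,3.4,0],[0,0,0]],[[0,0,0],[0,0,0]],[[0,0,0],[0,0,0]],[[0,0,0],[0,0,0]]]'
python3 - <<'E'
from h import *
s=read_state(); T=s['tcp_rot'];print(s['position'],s['force'],T.round(4),s['joint_positions'].round(1),s['opening'])
print('d',T.T@(np.array([.5274,.1881,.09])-s['position'])*100)
E
```

```text
time_s: 22.75
position: [0.5208, 0.079, 0.1451]
tcp_rot: [[-0.257, 0.966, 0.0], [0.966, 0.257, -0.0], [-0.0, 0.0, -1.0]]
force: [1.2, -0.4, 0.7]
opening: 0.517
time_s: 23.95
position: [0.5268, 0.186, 0.1449]
tcp_rot: [[-0.907, 0.421, -0.001], [0.421, 0.907, -0.001], [0.001, -0.001, -1.0]]
force: [-0.4, -0.3, -1.2]
opening: 0.518
[0.52675333 0.18603582 0.144914  ] [-0.40564584 -0.29651043 -1.206696  ] [[-9.069e-01  4.214e-01 -8.000e-04]
 [ 4.214e-01  9.069e-01 -5.000e-04]
 [ 5.000e-04 -8.000e-04 -1.000e+00]] [   8.    31.1   95.9   -0.    53.  -147.1] 0.517597641282811
d [0.02547353 0.21897359 5.49123504]
```

```bash
python3 -m crank '[[[0,0.2,1],[0,0,0]],[[0,0,1.5],[0,0,0]],[[0,0,1.2],[0,0,0]],[[0,0,0.6],[0,0,0]],[[0,0,0.6],[0,0,0]],[[0,0,0],[0,0,0]],[[0,0,0],[0,0,0]]]'
python3 - <<'E'
from h import *
s=read_state(); T=s['tcp_rot'];print(s['position'],s['force'],s['moment'],s['opening'])
w=capture('wrist'); save(w,'w14',(170,150,350,330),3.3)
E
```

```text
time_s: 24.65
position: [0.5282, 0.1886, 0.0962]
tcp_rot: [[-0.907, 0.421, 0.0], [0.421, 0.907, 0.0], [-0.0, 0.0, -1.0]]
force: [0.8, -0.6, -0.3]
opening: 0.513
[0.52815237 0.18856624 0.09622338] [ 0.78575894 -0.62740066 -0.31464727] [ 0.17220719 -0.04026401  0.01712784] 0.513435591324691
```

View pics/w14.png

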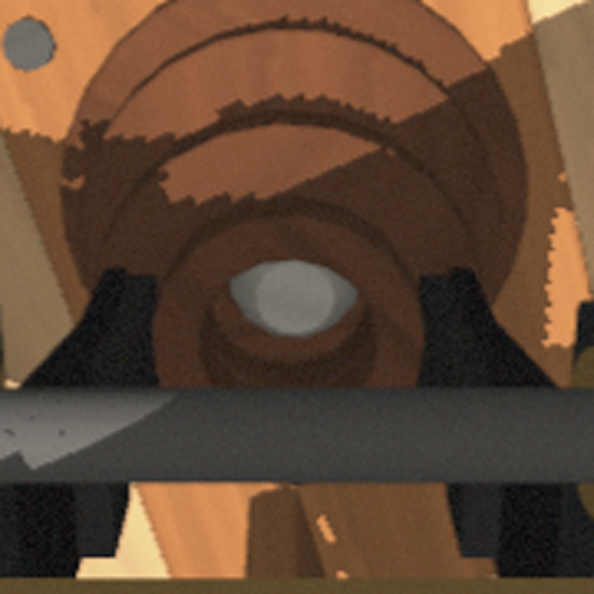

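```bash
python3 -m crank '[[[0.05,0,0.4],[0,0,0]],[[0,0,0.4],[0,0,0]],[[0,0,0.3],[0,0,0]],[[0,0,0.2],[0,0,0]],[[0,0,0],[0,0,0]],[[0,0,0],[0,0,0]]]'
python3 - <<'E'
from h import *
s=read_state(); T=s['tcp_rot'];print(s['position'],s['force'],s['moment'],s['opening'])
w=capture('wrist'); save(w,'w15',(170,150,350,330),3.3)
E
```

```text
time_s: 25.3
position: [0.5274, 0.1889, 0.0832]
tcp_rot: [[-0.907, 0.421, -0.0], [0.421, 0.907, 0.0], [0.0, 0.0, -1.0]]
force: [-1.0, 0.6, 1.5]
opening: 0.512
[0.52741657 0.18888744 0.08320851] [-1.02504906  0.57622971  1.46660695] [ 0.20721921  0.05644289 -0.01699105] 0.5124836985401258
```

View pics/w15.png

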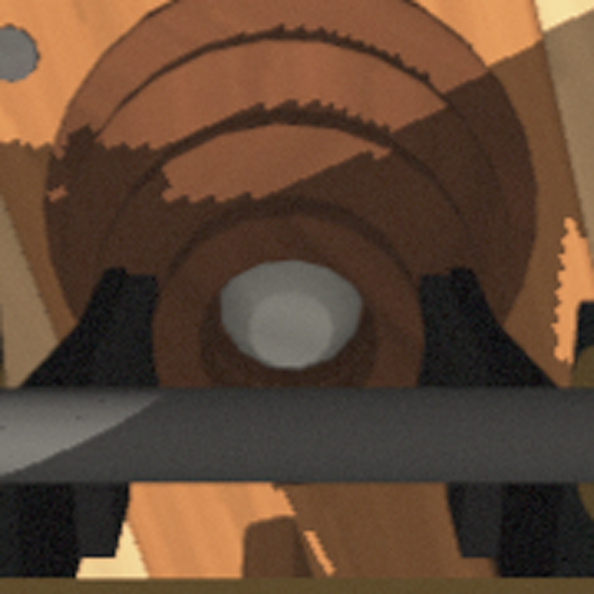

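Ring down, with the tip near the neck top. Release, rise, then look.

```bash
python3 -m crank '[[[0,0,0],[0,0,0]],[[0,0,0],[0,0,0]],[[0,0,0],[0,0,0]],[[0,0,0],[0,0,0]],[[0,0,0],[0,0,0]],[[0,0,-1],[0,0,0]],[[0,0,-3],[0,0,0]],[[0,0,-4],[0,0,0]],[[0,0,-3],[0,0,0]]]' -1
python3 -m crank '[[[0,0,-3],[0,0,0]],[[0,0,-3],[0,0,0]],[[0,0,-2],[0,0,0]],[[0,0,-1],[0,0,0]],[[0,0,0],[0,0,0]],[[0,0,0],[0,0,0]]]' 1
python3 - <<'E'
from h import *
s=read_state(); T=s['tcp_rot'];print(s['position'],s['force'],s['opening'],s['joint_positions'].round(1),T.round(3))
w=capture('wrist'); save(w,'w16',None,1.5)
c=capture('scene'); save(c,'s16',(270,70,370,190),5)
c=capture('top'); save(c,'t16',(110,170,230,260),6)
E
```

```text
time_s: 26.25
position: [0.528, 0.1889, 0.1958]
tcp_rot: [[-0.907, 0.421, 0.002], [0.421, 0.907, 0.0], [-0.002, 0.001, -1.0]]
force: [1.1, 0.2, 0.0]
opening: 0.998
time_s: 26.85
position: [0.5268, 0.1887, 0.2825]
tcp_rot: [[-0.907, 0.421, -0.001], [0.421, 0.907, -0.0], [0.001, -0.001, -1.0]]
force: [-1.2, 0.1, -0.1]
opening: 0.542
[0.52677922 0.18871561 0.28246047] [-1.19383042  0.12419242 -0.06752375] 0.5421089785470878 [   8.3   21.4   87.3    0.    71.4 -146.8] [[-0.907  0.421 -0.001]
 [ 0.421  0.907 -0.   ]
 [ 0.001 -0.001 -1.   ]]
```

View pics/w16.png

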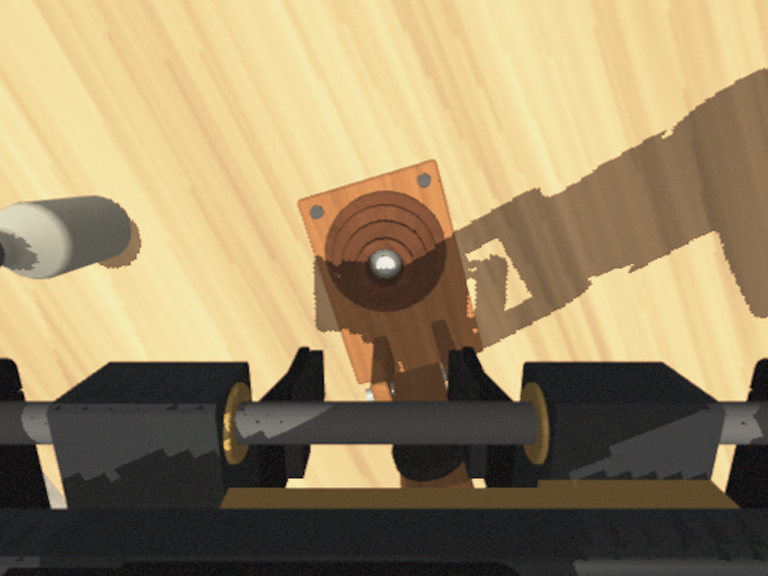

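View pics/s16.png

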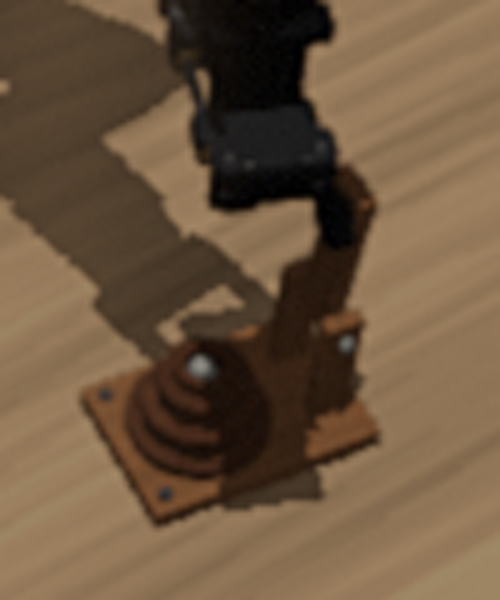

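View pics/t16.png

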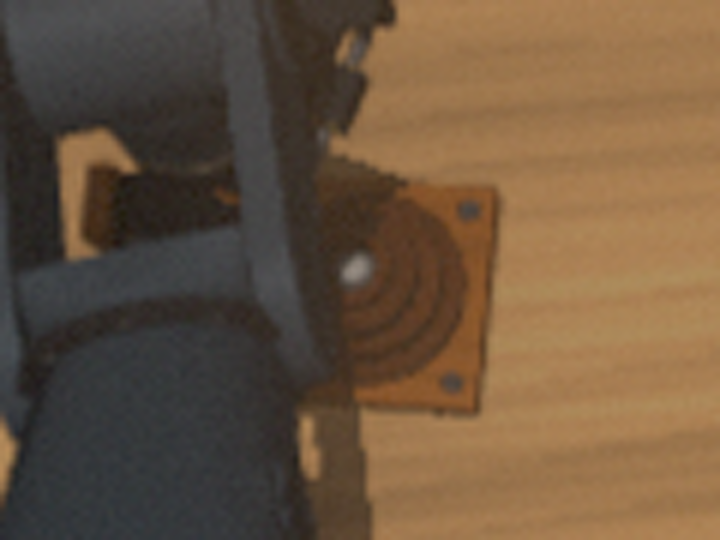

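```bash
python3 - <<'E'
from h import *
t=capture('top');s=capture('scene')
S=np.array([.5266,.1863,0]);a=np.radians(81.6);Y=np.array([np.cos(a),np.sin(a),0]);X=np.array([np.sin(a),-np.cos(a),0])
for n,uv in(('outer',(98,165)),('inner',(125,172))):
    P=plane(t,(110+(uv[0]-3)/7,180+(uv[1]-3)/7),.23)[0]-S; print(n,P@X,P@Y)
P=tri(t,(110+(97-3)/7,180+(212-3)/7),s,(280+(405-3)/7,95+(60-3)/7))-S;print('corner outer near?',P@X,P@Y,P[2])
# tool waypoint
T=read_state()['tcp_rot'];p=read_state()['position']
W=S+Y*.165+np.array([0,0,.28]); print(W,T.T@(W-p)*100)
E
```

```text
outer -0.00019928545649371555 0.10987405549537135
inner -0.002520851073079373 0.09798512603552179
corner outer near? -0.020604416464233794 0.1066987689548234 0.2252245361005964
[0.5507037  0.34952993 0.28      ] [ 4.61470934 15.58547826  0.18603727]
```

```bash
python3 -m crank '[[[1.1,3.7,0],[0,0,0]],[[1.1,3.7,0],[0,0,0]],[[1.1,3.7,0],[0,0,0]],[[1.1,3.5,0],[0,0,0]],[[0,0,0],[0,0,-0.143]],[[0,0,0],[0,0,-0.143]],[[0,0,2],[0,0,0]],[[0,0,2.5],[0,0,0]],[[0,0,2.5],[0,0,0]],[[0,0,0],[0,0,0]],[[0,0,0],[0,0,0]]]'
python3 - <<'E'
from h import *
s=read_state(); T=s['tcp_rot'];p=s['position'];print(p,s['force'],s['opening'],s['joint_positions'].round(1),T.round(3))
S=np.array([.5266,.1863,0]);a=np.radians(81.6);Y=np.array([np.cos(a),np.sin(a),0]);X=np.array([np.sin(a),-np.cos(a),0])
print('stand xy',(p-S)@X,(p-S)@Y)
w=capture('wrist'); save(w,'w17',None,1.5)
c=capture('scene'); save(c,'s17',(270,50,390,190),4)
E
```

```text
time_s: 28.2
position: [0.5489, 0.3397, 0.2126]
tcp_rot: [[-0.989, 0.148, -0.001], [0.148, 0.989, -0.001], [0.001, -0.001, -1.0]]
force: [-0.0, 0.3, -0.4]
opening: 0.006
[0.54893815 0.3396757  0.21258636] [-0.02805947  0.31960121 -0.39462737] 0.005724718321366192 [  21.8   32.5   79.5   -0.    68.1 -149.6] [[-0.989  0.148 -0.001]
 [ 0.148  0.989 -0.001]
 [ 0.001 -0.001 -1.   ]]
stand xy -0.0003070759090815737 0.1549935592981811
```

View pics/w17.png

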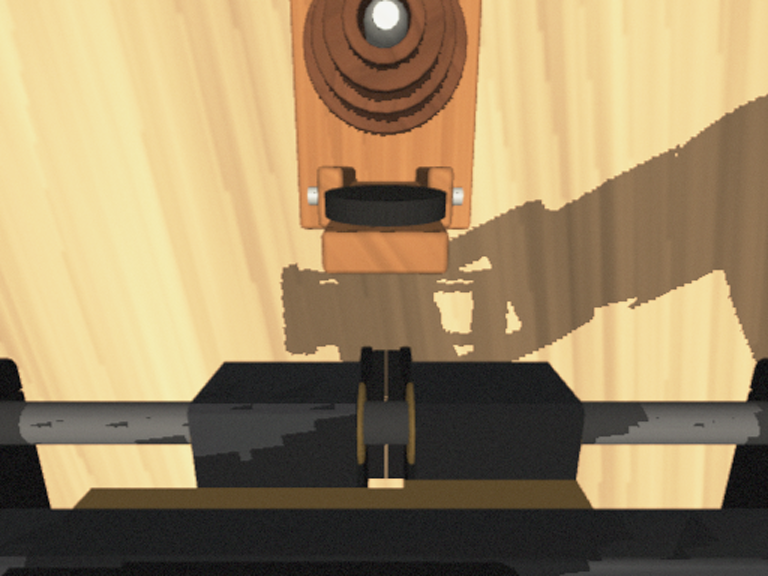

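View pics/s17.png

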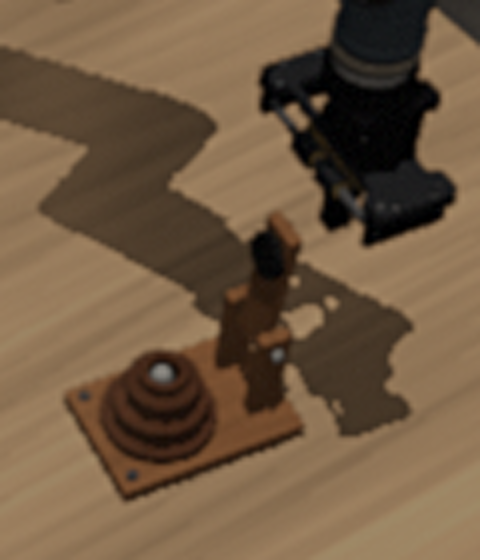

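```bash
python3 -m crank '[[[0,-1.5,0.8],[0,0,0]],[[0,-1.5,0],[0,0,0]],[[0,-1.5,0],[0,0,0.01]],[[0,-1.5,0.2],[0,0,0.01]],[[0,-1.5,0.2],[0,0,0.01]],[[0,-1.5,0.3],[0,0,0.01]],[[0,-1.5,0.3],[0,0,0.01]]]'
python3 - <<'E'
from h import *
s=read_state(); T=s['tcp_rot'];p=s['position'];print(p,s['force'],s['joint_positions'].round(1))
w=capture('wrist'); save(w,'w18')
c=capture('scene'); save(c,'s18',(270,50,390,190),4)
E
```

```text
time_s: 29.0
position: [0.5317, 0.2347, 0.195]
tcp_rot: [[-0.98, 0.198, -0.0], [0.198, 0.98, -0.0], [0.0, -0.0, -1.0]]
force: [0.4, 0.1, -0.9]
opening: 0.003
[0.53169846 0.23471368 0.19496958] [ 0.44770612  0.09883891 -0.8551756 ] [  12.8   28.8   90.2   -0.    61.1 -155.7]
```

View pics/s18.png

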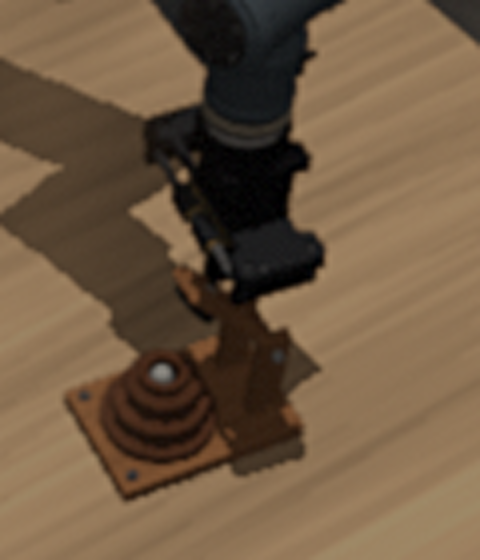

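View pics/w18.png

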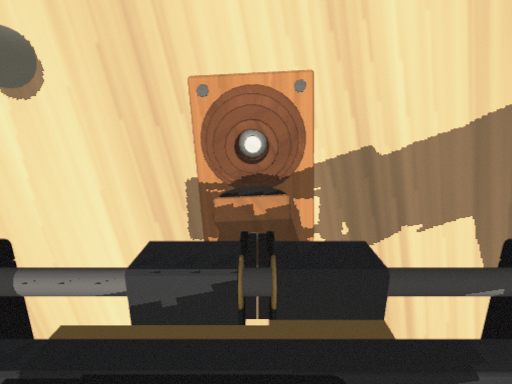

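```bash
python3 -m crank '[[[0,-1.3,0.3],[0,0,0.03]],[[0,-1.3,0.3],[0,0,0.03]],[[0,-1.3,0.3],[0,0,0.03]],[[0,-1.0,0.3],[0,0,0.03]],[[0,0,0],[0,0,0]],[[0,0,0],[0,0,0]],[[0,0,0],[0,0,0]],[[0,0,0],[0,0,0]],[[0,0,0],[0,0,0]],[[0,0,0],[0,0,0]]]'
python3 - <<'E'
from h import *
s=read_state(); T=s['tcp_rot'];p=s['position'];print(p,s['force'],s['joint_positions'].round(1))
w=capture('wrist'); save(w,'w19')
c=capture('scene'); save(c,'s19',(270,50,390,190),4)
E
```

```text
time_s: 30.1
position: [0.5204, 0.1889, 0.1832]
tcp_rot: [[-0.95, 0.313, 0.0], [0.313, 0.95, 0.0], [-0.0, 0.0, -1.0]]
force: [0.2, 0.1, -0.7]
opening: 0.006
[0.52041474 0.18890554 0.18321101] [ 0.18628391  0.06059798 -0.65253714] [   8.4   27.7   94.8    0.    57.6 -153.4]
```

View pics/s19.png

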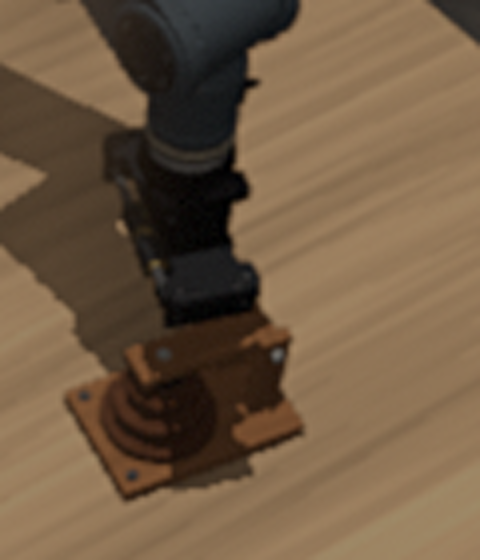

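View pics/w19.png

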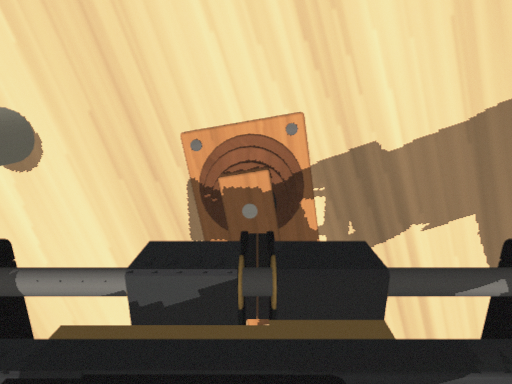

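The bar is down (pad screw at wrist pixel (250,211)). Retreat up and aside, then verify.

```bash
python3 -m crank '[[[0,0,-3],[0,0,0]],[[0,0,-4],[0,0,0]],[[0,0,-3],[0,0,0]],[[0,-4,0],[0,0,0.1]],[[0,-4,0],[0,0,0.1]],[[0,-4,0],[0,0,0.1]],[[0,-4,0],[0,0,0.1]],[[0,0,0],[0,0,0]],[[0,0,0],[0,0,0]],[[0,0,0],[0,0,0]]]'
python3 - <<'E'
from h import *
s=read_state(); print(s['position'],s['force'],s['time_s'])
c=capture('scene'); save(c,'s20',(260,90,370,190),7)
d=capture('top'); save(d,'t20',(110,110,360,270),3)
save(c,'s20full')
E
```

```text
time_s: 31.2
position: [0.4494, 0.0472, 0.2834]
tcp_rot: [[-0.753, 0.658, 0.001], [0.658, 0.753, 0.0], [-0.001, 0.001, -1.0]]
force: [-0.1, -0.1, 1.0]
opening: 0.004
[0.44937733 0.04718968 0.28342048] [-0.07746148 -0.08061988  0.96233446] 31.2
```

View pics/s20.png

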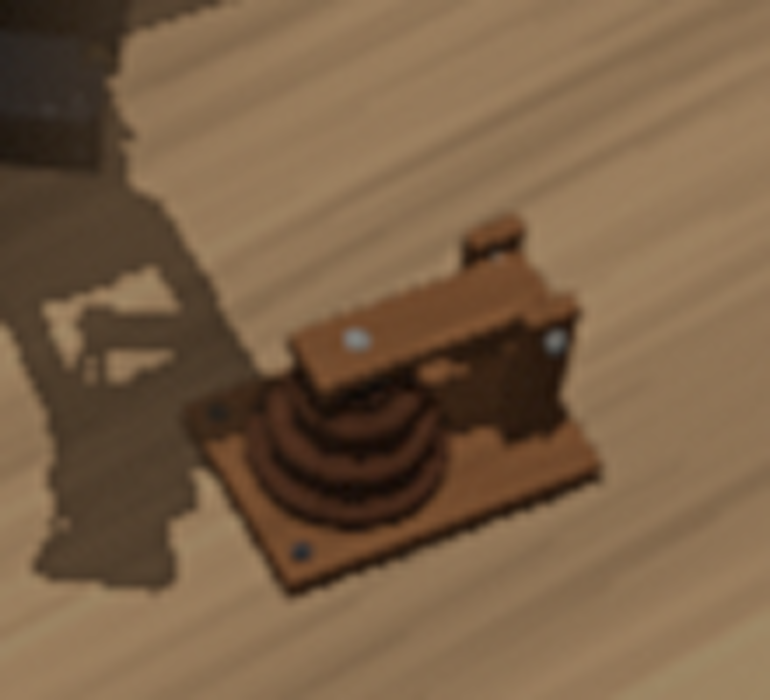

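View pics/t20.png

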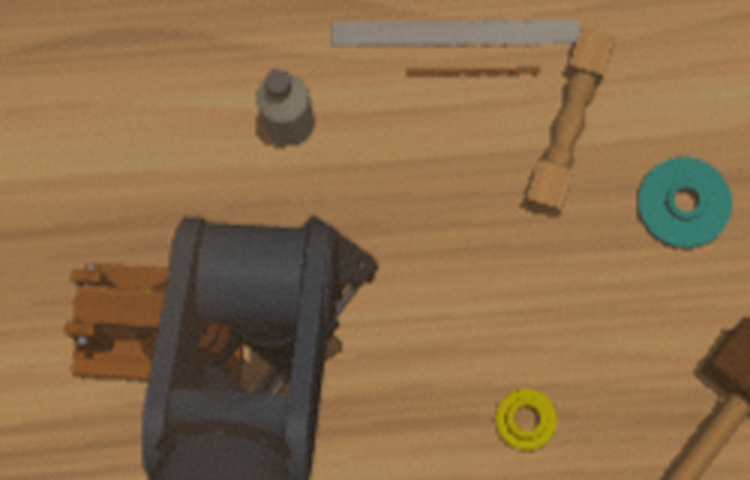

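View pics/s20full.png

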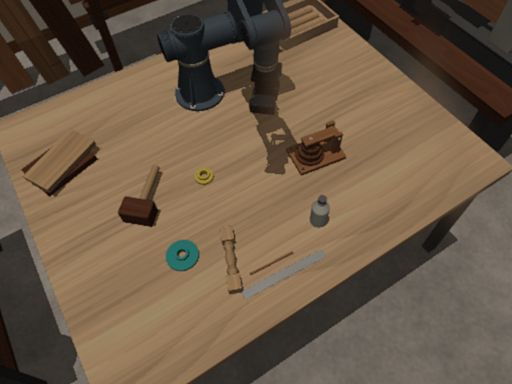

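```bash
python3 - <<'E'
from h import *
c=capture('scene')
S=np.array([.5266,.1863,0]);a=np.radians(81.6);Y=np.array([np.cos(a),np.sin(a),0]);X=np.array([np.sin(a),-np.cos(a),0])
for th in (-.05,0,.05,.1):
  for x in(-.02,.02):
    P=S+X*x+Y*(.095-.125*np.cos(th)-.007*np.sin(th)*0)+np.array([0,0,.107+.125*np.sin(th)+.007])
    q=c['camera_matrix']@(c['R']@P+c['t']);q=q[:2]/q[2]
    print(th,x,((q-[260,90])*7+3).round(0))
print(read_state()['time_s'])
E
```

```text
-0.05 -0.02 [287. 337.]
-0.05 0.02 [322. 394.]
0 -0.02 [287. 330.]
0 0.02 [323. 386.]
0.05 -0.02 [288. 322.]
0.05 0.02 [324. 378.]
0.1 -0.02 [290. 314.]
0.1 0.02 [326. 370.]
31.35
```

```bash
python3 -c "
from h import *
bot.hand_in(); print(read_state()['time_s'])"
```

```text
the job is handed in; nothing more can be done
the job is handed in; nothing more can be done
```

I threaded the large, middle and small dark rings onto the spindle in that order, necks up. I then pushed the press bar over from behind, and it fell onto the stack. The arm was clear of everything when I handed in, at about 31 s.

**Last checks**
- **Rings:** the last wrist and scene views show all three stacked flat, widest at the bottom. Each was released at the expected seated height.
- **Press bar:** in the final scene picture it lies level with its pad on the top ring. Its end edge is about 1 px (2–3 mm) lower than I predicted for level. That is within the camera calibration error, and other points in that camera were off by 3–6 mm too.
- **Forces:** the wrist force stayed under about 3 N at every reading.
- **Left alone:** the glue bottle, baluster, mallet and the turquoise and yellow rings appear undisturbed in the final pictures.

**One disagreement:** the small ring measured 3 mm differently in two wrist views. I used the closer view, and the grip and threading went without trouble.

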